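Make up the label unwind arbor

ROBOT

A 6-joint arm with a two-finger parallel gripper is mounted at the origin on a cart in front of the work surface, level with it; the furniture and walls round the work are solid. World frame = base frame: x ahead of the robot, y to its left, z up, the work surface at z = 0. Lengths are in m, angles in rad, forces in N, time in s.
With the tool pointing down it reaches from about 0.225 to 0.875 m from the base axis. Payload 3.4 kg.
Tool frame: the origin (TCP) lies at the very end of the fingers, on their centre line; the grasp point (between the pads) lies behind it (manip.tcp_to_grasp is the z of the grasp point in the tool frame, in m); z points along the fingers, y is the direction in which the jaws open and shut (so a half turn about z gives the same grasp; the last joint's range is limited). The gripper opens to 85 mm and grips with 20 to 120 N. Pads are 22 mm wide; open, the fingers measure 114 mm over their backs; the gripper's body (76 mm by 85 mm) begins 54 mm behind the grasp point. The pads swing forward as they close: fully open they stand 13 mm farther back than shut.
Start: joints at [1.146, 0.276, 1.505, -0, 1.361, -0.121], TCP at [0.172, 0.549, 0.231] pointing down, gripper open.
Joint ranges: [-2.89, 2.89], [-0.75, 2.08], [0.22, 2.7], [-1.18, 4.32], [0.11, 2.71], [-2.7, 2.7]. Speed limits (rad/s): [2.57, 2.57, 3.14, 3.14, 3.14, 3.14].

INTERFACE

Orientations are given as a unit quaternion [w, x, y, z].
In Python, from rig import manip, eyes gives the robot as it stands.
- The arm moves only by the tool servo_tool, never from a script. Its argument "increments" is a list of rows, each an object with "slide": the shift along the tool's x, y, z in m, a list of three; "spin": the turn about the tool's z in degrees. A call has 1 to 8 rows; each row shifts and turns the commanded pose from where the row before left it, along the tool's axes as they then stand; what a row does not reach is not made up. A row lasts 1/10 s, in which the tool goes at most 50 mm and 8.59 degrees, less where a joint would pass 70% of its speed; a pose out of reach is approached as far as the arm can. A call is refused whole if a number of a shift passes 0.05 or a number of a turn 8.59, either way. A call with a gripper value outside its range is refused whole. "hand" is the opening, from 0 (shut) to 1 (fully open), set as the call begins (left out, the last holds). The fingers move at their own pace and stop on an object; "newtons" is the grip in N (left out, the last holds). Time passes only in rows, so rows that do not move let the fingers close. It gives the time, the measured TCP pose, the force and the opening at its end, in the units of the state.
- manip.get_state(): the state, without advancing time (a new reading comes with each control period).
- eyes.get_image(name): name is "side" or "top"; returns the picture (420x560x3 uint8, blue, green, red); there is no depth.
- eyes.calibration(name): a dict with "fx", "fy", "cx", "cy" (pixels), "rvec" (rotation vector, rad) and "tvec" (3), from world to camera coordinates, as OpenCV has them. Camera axes: x right, y down, z forward; pixel columns grow to the right and rows downward; lengths in m; the calibration is good to about 2 mm. A picture is of the moment at which its call begins. calibration takes no time and is no camera call.
- manip.sign_off(): hands the job in, once; it reports no verdict.
The state is a dict: "clock": time; "qpos": joint angles; "qd": joint speeds; "effort": joint torques, N m; "position": TCP position; "ee_rot": TCP orientation; "contact_force": force on the tool from outside, world axes, zero at the start; "moment": the same for the moment, N m; "width": finger opening in m.
Only numpy, scipy, OpenCV 4.12 (cv2) and the standard library are available. Lean on these libraries where they do the work, as an engineer would, in place of code of your own. Each camera call takes 0.05 s, during which the arm holds its last target.

TASK

Make up the label unwinder for the next run: on its slanted arbor thread the thick blue spacer first, then the narrow roll of labels, then the thin blue spacer, each in turn slid fully home, square against what is below it, so that the roll runs in line with the guide roller. Let go of everything and leave the other things on the bench where they stand.

Things in the scene. Friction and masses are not known exactly. Their poses are not given: they have to be found in the camera images.
- arbor: Fixed steel arbor of the label unwinder, leaning 35 deg from vertical towards the robot: 23 mm diameter, 66 mm long, the last 10 mm a conical nose to 13 mm. Flange (74 mm) at its foot. Origin: on the axis at the flange face; z along the arbor to its free end, y level, x up the slanted face. Parallel to it stand a guide roller (19 mm thick, 57 high) 96 mm off at +y and a peel plate beyond it.
- stand: Fixed grey folded-steel stand that carries the arbor, 150 x 205 mm. Its face slants 35 deg, low edge (15 mm high) at its front (-x at yaw 0), high edge (101 mm) at the back. Origin: on the bench below the foot of the arbor; it reaches 75 mm to front and back, 65 mm to -y, 140 mm to +y. Parts let go square on the arbor slide down it; askew they may stick.
- spacer_thick: Thick blue plastic spacer ring lying flat on the bench: 56 mm outside diameter, 26 mm bore, 24 mm thick, about 70 g. Origin: centre of the ring, at half its thickness; z along the bore. Either way up will do.
- spacer_thin: Thin blue plastic spacer ring lying flat on the bench, like the thick one but 12 mm thick: 56 mm outside diameter, 26 mm bore, about 35 g. Origin: centre of the ring, at half its thickness; z along the bore. Either way up will do.
- narrow_roll: Narrow roll of white label stock with green labels and a cardboard core, rigid, lying flat on the bench: 66 mm outside diameter, 26 mm bore, 22 mm wide, about 60 g. Origin: centre of the ring, at half its thickness; z along the bore. Either way up will do. The fat white roll, 51 mm high, at the right is not part of the job; a tray of bottles, 177 mm high, stands there too (y below -0.23).
- ink_tin: Red ink pad tin, 68 x 106 x 19 mm, lying at the back; origin at the centre of its underside. Bystander.
- tally_counter: Grey hand tally counter, 50 x 65 x 25 mm, near the front edge of the bench; origin at its underside. Bystander.
- over_cap_a: Black plastic cap, 36 mm across and 36 mm high, open end up, among the parts; origin at the centre of its underside. Bystander.
- dropper_a: Amber dropper bottle, 30 mm across, 102 mm high, standing left of the unwind stand; origin at the centre of its underside. Bystander.
- dropper_b: Second amber dropper bottle, the same size, next to the first. Bystander.
There are look-alikes about, which are no part of the job. Leave any purple or yellow look-alike of the narrow_roll alone.

How it is judged:
On the way, in this order (a step that is already met when the one before it is completed fails the run):
1. the thick spacer is on the arbor, home on the flange (x of spacer_thick in the frame of arbor between -0.005 and 0.005 m and y of spacer_thick in the frame of arbor between -0.005 and 0.005 m and z of spacer_thick in the frame of arbor between 0.009 and 0.015 m and angle between the z axis of spacer_thick and the z axis of arbor, either way round below 0.12 rad), for 0.2 s.
2. the narrow roll is on the arbor, home on the thick spacer (all of step 1 and x of narrow_roll in the frame of arbor between -0.005 and 0.005 m and y of narrow_roll in the frame of arbor between -0.005 and 0.005 m and z of narrow_roll in the frame of arbor between 0.032 and 0.038 m and angle between the z axis of narrow_roll and the z axis of arbor, either way round below 0.12 rad), for 0.2 s.
3. the thin spacer is on the arbor, home on the roll (all of step 2 and x of spacer_thin in the frame of arbor between -0.005 and 0.005 m and y of spacer_thin in the frame of arbor between -0.005 and 0.005 m and z of spacer_thin in the frame of arbor between 0.049 and 0.055 m and angle between the z axis of spacer_thin and the z axis of arbor, either way round below 0.12 rad), for 0.2 s.
At the end, for the whole second after the job is handed in: Thick spacer, roll and thin spacer are on the arbor in that order: their centres within 3 mm of 12, 35 and 52 mm along the arbor from the flange, each within 5 mm of the arbor's axis in x and y, its bore within 0.12 rad of the arbor's direction, and at rest (under 20 mm/s) (all of step 3 and linear speed of each of spacer_thick, narrow_roll, spacer_thin below 0.02 m/s); the robot touches nothing.
It fails at once if the ink tin, the counter or the cap is moved more than 30 mm (distance of any of ink_tin, tally_counter, over_cap_a from where it was at the start of the episode above 0.03 m).
It fails at once if a dropper bottle is moved more than 30 mm or knocked over (distance of any of dropper_a, dropper_b from where it was at the start of the episode above 0.03 m or angle between any of dropper_a, dropper_b's own z axis and vertical above 0.4 rad).
It also fails if it takes over 72 s, if anything falls off the work surface, if the arm or the gripper's body presses on something with over 40 N, if the wrist force passes 120 N, or if a joint passes its speed limit or range.

## Working session

There is one attempt and no reset: what is moved stays moved. The work goes in short steps, Python scripts to look and compute and a tool call to move; the robot and the scene stay as the last step left them, time stands still between calls to the robot, and variables do not carry over. Pictures are saved under pics/ and viewed, and the job is handed in when it is done.

Besides the shell and the picture viewer there is one more tool, called after ">>>" as name([rows], argument=value, ...), one row to a line, values as JSON. servo_tool: Moves the arm, as the interface text tells. Its arguments: {"type":"object","properties":{"increments":{"type":"array","items":{"type":"object","properties":{"slide":{"type":"array","items":{"type":"number"}},"spin":{"type":"number"}}}},"hand":{"type":"number"},"newtons":{"type":"number"}},"required":["increments"]}

```bash
mkdir -p pics; ls; python3 - <<'E'
from rig import manip, eyes
import cv2
print(manip.get_state(), manip.tcp_to_grasp)
for n in("side","top"):
    print(n,eyes.calibration(n)); cv2.imwrite(f"pics/{n}0.png",eyes.get_image(n))
E
```

```text
pics
{'clock': 0.0, 'qpos': array([ 1.14601465e+00,  2.76586176e-01,  1.50612456e+00,  8.22733763e-06,
        1.36071037e+00, -1.20984860e-01]), 'qd': array([-0.00059353,  0.00048643,  0.00055787,  0.00227715,  0.00125613,
        0.00020293]), 'effort': array([-4.65656740e-04, -4.16759670e+01, -2.45800155e+01, -5.67284478e-04,
        1.08783631e-02, -1.10865454e-05]), 'position': array([0.17178313, 0.54818608, 0.23044817]), 'ee_rot': array([-2.50265321e-04,  1.51315743e-01,  9.88485058e-01, -8.79311662e-04]), 'contact_force': array([ 0.14372555, -0.07304526, -0.20189375]), 'moment': array([ 0.04528052,  0.03081088, -0.02858591]), 'width': 0.08535549327048558} -0.0187
side {'fx': 421.3253904685668, 'fy': 421.3253904685668, 'cx': 279.87073643658067, 'cy': 204.93551115545748, 'rvec': array([ 1.98080404, -0.39964976,  0.27689815]), 'tvec': array([-0.47814941,  0.22859068,  0.69958695])}
top {'fx': 433.3498917046528, 'fy': 433.3498917046528, 'cx': 283.11823125508147, 'cy': 206.79575066937696, 'rvec': array([ 2.09832174, -2.13061513,  0.16314865]), 'tvec': array([0.20256705, 0.61059767, 1.21169256])}
```

View pics/side0.png

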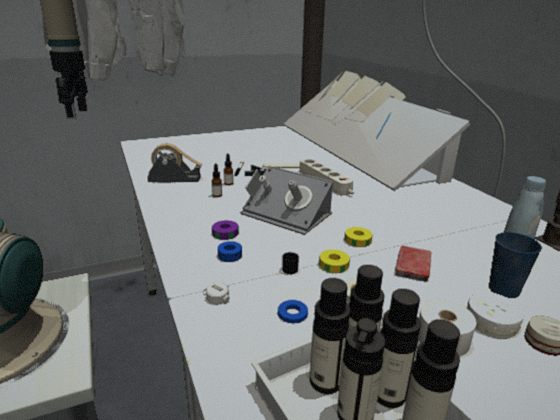

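View pics/top0.png

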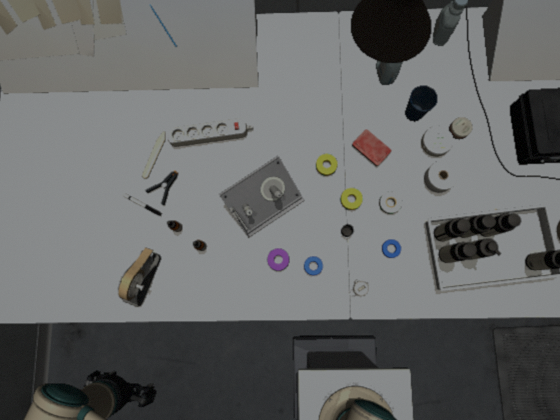

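```bash
cat > h.py <<'E'
import numpy as np,cv2
from rig import manip, eyes
from scipy.spatial.transform import Rotation as Rn
C={n:eyes.calibration(n) for n in("side","top")}
def K(n):
    c=C[n];return np.array([[c['fx'],0,c['cx']],[0,c['fy'],c['cy']],[0,0,1.]])
def proj(n,P): return cv2.projectPoints(np.array(P,float).reshape(-1,3),C[n]['rvec'],C[n]['tvec'],K(n),None)[0].reshape(-1,2)
def ray(n,px):
    R=cv2.Rodrigues(C[n]['rvec'])[0];o=-R.T@C[n]['tvec'];d=R.T@np.linalg.inv(K(n))@np.array([*px,1.]);return o,d/np.linalg.norm(d)
def plane(n,px,z): 
    o,d=ray(n,px);return o+d*(z-o[2])/d[2]
def tri(ps,pt):
    o1,d1=ray('side',ps);o2,d2=ray('top',pt)
    s=np.linalg.lstsq(np.c_[d1,-d2],o2-o1,rcond=None)[0]
    a=o1+s[0]*d1;b=o2+s[1]*d2;return (a+b)/2,np.linalg.norm(a-b)
E
python3 - <<'E'
from h import *
print(proj('top',[[0,0,0],[.3,0,0],[.3,.3,0]]))
t=cv2.imread('pics/top0.png');s=cv2.imread('pics/side0.png')
cv2.imwrite('pics/t1.png',cv2.resize(t[140:310,200:470],None,fx=2.9,fy=2.9,interpolation=cv2.INTER_CUBIC))
cv2.imwrite('pics/s1.png',cv2.resize(s[140:340,190:460],None,fx=2.9,fy=2.9,interpolation=cv2.INTER_CUBIC))
for nm,px,z in [('tinR',(391,248),0.006),('b2',(313,266),.012),('white',(390,203),.011),('purp',(278,260),.011),('cap',(347,230),.018),('ctr',(361,288),.012),('tin',(372,148),.01)]:
    p=plane('top',px,z);print(nm,p.round(3),proj('side',p).round())
E
```

```text
[[355.56433702 425.16998501]
 [351.16746569 314.8251327 ]
 [248.7075158  315.97341185]]
tinR [ 0.493 -0.125  0.006] [[293. 312.]]
b2 [0.442 0.108 0.012] [[229. 252.]]
white [ 0.628 -0.129  0.011] [[357. 294.]]
purp [0.462 0.212 0.011] [[224. 231.]]
cap [0.547 0.005 0.018] [[290. 264.]]
ctr [ 0.377 -0.03   0.012] [[217. 294.]]
tin [ 0.803 -0.084  0.01 ] [[414. 264.]]
```

View pics/t1.png

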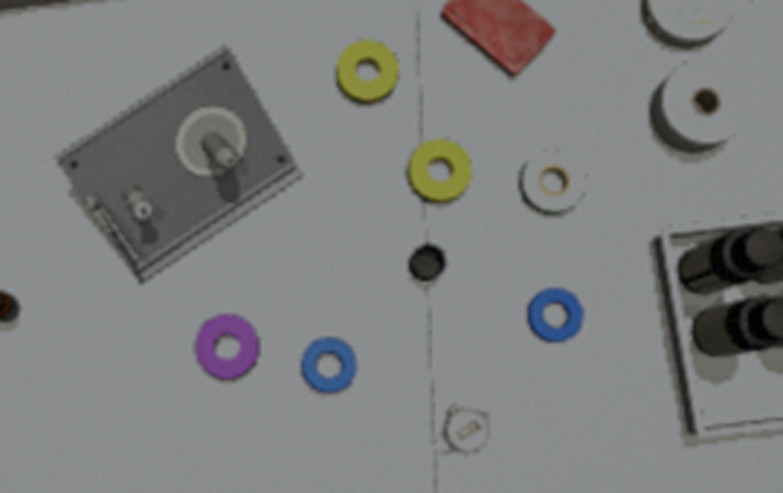

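View pics/s1.png

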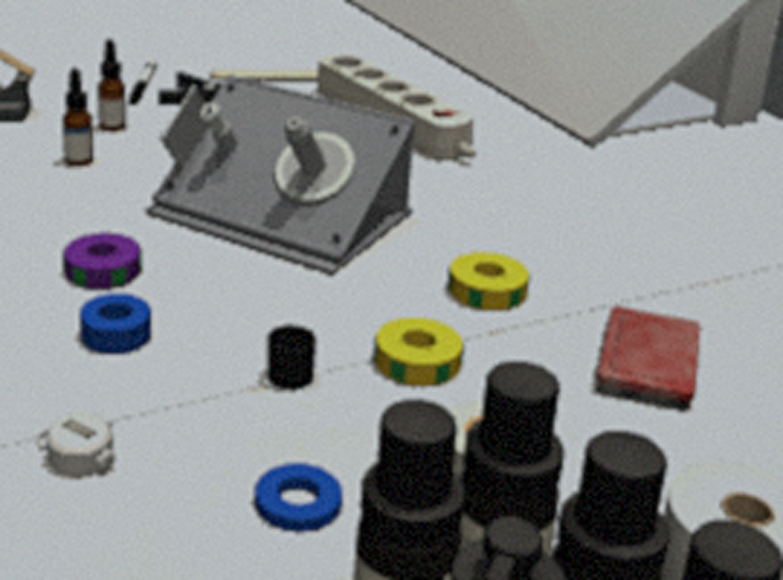

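```bash
python3 - <<'E'
from h import *
t=cv2.imread('pics/top0.png');s=cv2.imread('pics/side0.png')
f=8
cv2.imwrite('pics/t2.png',cv2.resize(t[150:240,215:310],None,fx=f,fy=6.6,interpolation=cv2.INTER_CUBIC)) 
cv2.imwrite('pics/s2.png',cv2.resize(s[160:235,238:336],None,fx=8,fy=8,interpolation=cv2.INTER_CUBIC))
cv2.imwrite('pics/r2.png',cv2.resize(t[150:260,365:460],None,fx=5,fy=5,interpolation=cv2.INTER_CUBIC))
for n,im in(('top',t),('side',s)):
    h=cv2.cvtColor(im,cv2.COLOR_BGR2HSV)
    m=cv2.inRange(h,(100,130,60),(118,255,255))
    cs,_=cv2.findContours(m,cv2.RETR_EXTERNAL,cv2.CHAIN_APPROX_NONE)
    for c in cs:
        if cv2.contourArea(c)>100:
            e=cv2.fitEllipse(c);print(n,cv2.contourArea(c),np.round(e[0],1),np.round(e[1],1),cv2.boundingRect(c))
            if n=='top':
                for z in(.012,.024): print(plane(n,e[0],z).round(4), 'dia', e[1][1]/433*np.linalg.norm(ray(n,e[0])[0]-plane(n,e[0],z)))
E
```

```text
top 231.0 [312.9 265.6] [17.  17.4] (304, 257, 18, 18)
[0.4436 0.1085 0.012 ] dia 0.05216809634638208
[0.4431 0.109  0.024 ] dia 0.05168462487790228
top 232.5 [391.  248.2] [16.9 17.7] (382, 240, 19, 18)
[ 0.4914 -0.1239  0.012 ] dia 0.05432514235916856
[ 0.4905 -0.1213  0.024 ] dia 0.053821680316440926
side 494.5 [292.6 310.9] [21.9 29. ] (278, 300, 30, 23)
side 356.5 [229.3 251.1] [19.6 23.8] (218, 242, 24, 20)
```

View pics/t2.png

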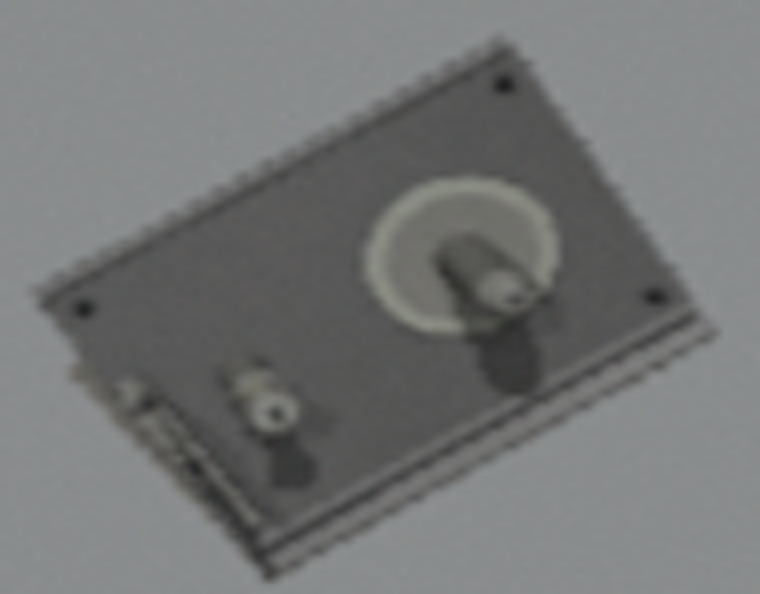

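View pics/s2.png

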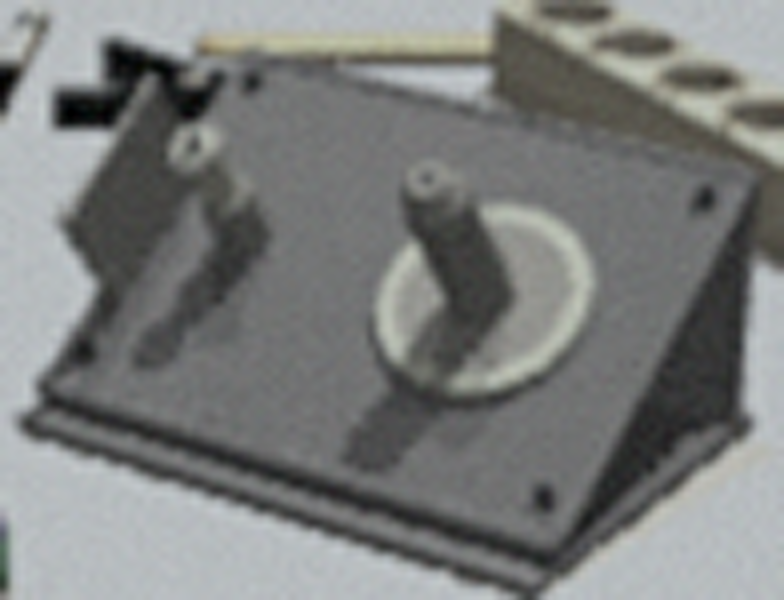

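View pics/r2.png

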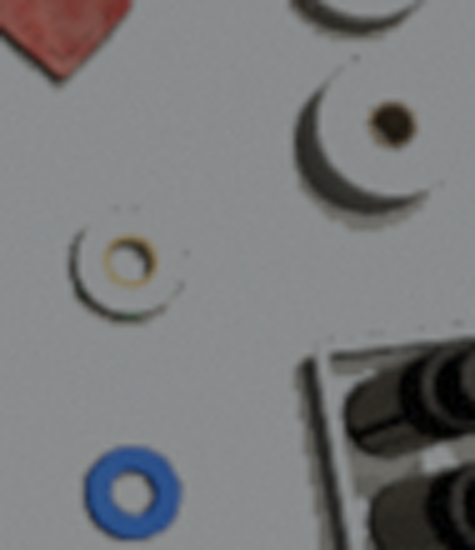

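```bash
cat >> h.py <<'E'
E
python3 - <<'E'
from h import *
S=lambda x,y:(238+(x+.5)/8-.5,160+(y+.5)/8-.5)
T=lambda x,y:(215+(x+.5)/8-.5,150+(y+.5)/6.6-.5)
D={}
for n,s,t in [('nose',(427,180),(515,296)),('flange',(485,300),(461,256)),('scBR',(703,198),(505,83)),('scFR',(545,497),(657,296)),('scBL',(252,82),(84,307)),('rollertop',(194,146),(276,411))]:
    p,e=tri(S(*s),T(*t));D[n]=p;print(n,p.round(4),e.round(4))
v=D['nose']-D['flange'];print('axis',v,np.linalg.norm(v),'tilt',np.degrees(np.arccos(v[2]/np.linalg.norm(v))),'yaw of -v',np.degrees(np.arctan2(-v[1],-v[0])))
a=D['scBL']-D['scBR'];print('yaw y',np.degrees(np.arctan2(-a[0],a[1])),np.linalg.norm(a))
b=D['scBR']-D['scFR'];print('yaw x',np.degrees(np.arctan2(b[1],b[0])),'slope',np.degrees(np.arctan2(b[2],np.hypot(b[0],b[1]))))
n=np.cross(b,a);n/=np.linalg.norm(n);print('n',n,np.degrees(np.arccos(n[2])))
# bases on bench: base lower corners top image
for nm,t in[('FRbase',(716,332)),('FLbase',(268,580))]:print(nm,plane('top',T(*t),0).round(4))
# roll
print('roll core',plane('top',(365+(130+.5)/5-.5,150+(260.5)/5-.5),.022), plane('top',(365+(130+.5)/5-.5,150+(260.5)/5-.5),.011))
for z in (0.006,.012,.024):print(plane('side',(292.6,310.9),z),plane('side',(229.3,251.1),z))
E
```

```text
nose [0.6377 0.2032 0.1175] 0.0011
flange [0.669  0.2245 0.0624] 0.0009
scBR [0.7386 0.2064 0.0952] 0.0002
scFR [0.6568 0.1525 0.0268] 0.0006
scBL [0.6411 0.3583 0.0955] 0.0003
rollertop [0.5924 0.2884 0.1038] 0.0002
axis [-0.03132599 -0.02127967  0.05515005] 0.06690044826479799 tilt 34.47634628446464 yaw of -v 34.188169660627615
yaw y 32.69093294157748 0.18049092928449698
yaw x 33.38362851535333 slope 34.9120001090842
n [-0.48089561 -0.31033381  0.82001972] 34.9132321976643
FRbase [0.6447 0.1301 0.    ]
FLbase [0.5316 0.3023 0.    ]
roll core [ 0.63031934 -0.12862043  0.022     ] [ 0.63241869 -0.13110018  0.011     ]
[ 0.49343896 -0.12272411  0.006     ] [0.4479616  0.12183032 0.006     ]
[ 0.49017371 -0.12931267  0.012     ] [0.44523541 0.11234299 0.012     ]
[ 0.48364321 -0.14248981  0.024     ] [0.43978301 0.09336831 0.024     ]
```

>>> servo_tool([
  {"spin":-8.43},
  {"spin":-8.43},
  {"spin":-8.43},
  {"spin":-8.43},
  {"spin":-8.43},
  {"spin":-8.43},
], hand=1, newtons=20)

```text
$.increments[0]: bad value
```

```bash
cat >> h.py <<'E'
YAW=np.radians(33.2)
A=np.array([-np.sin(np.radians(35))*np.cos(YAW),-np.sin(np.radians(35))*np.sin(YAW),np.cos(np.radians(35))])
TIP=np.array([0.6377,.2032,.1175]); ORG=TIP-.066*A
def go(target):
    s=manip.get_state();q=s['ee_rot'];R=Rn.from_quat([q[1],q[2],q[3],q[0]]).as_matrix()
    y=R[:,1];print('t',s['clock'],'pos',s['position'].round(4),'jaw',np.degrees(np.arctan2(y[1],y[0])).round(2),'z',R[:,2].round(3),'w',s['width'].round(4),'F',s['contact_force'].round(1),'q',s['qpos'].round(2))
    d=R.T@(np.array(target)-s['position']);print('tool delta',d.round(4));return d
E
python3 -c "
from h import *
go([.444,.110,.10])"
```

```text
Traceback (most recent call last):
  File "h.py", line 21, in go
    y=R[:,1];print('t',s['clock'],'pos',s['position'].round(4),'jaw',np.degrees(np.arctan2(y[1],y[0])).round(2),'z',R[:,2].round(3),'w',s['width'].round(4),'F',s['contact_force'].round(1),'q',s['qpos'].round(2))
                                                                                                                                        ^^^^^^^^^^^^^^^^
AttributeError: 'float' object has no attribute 'round'
```

Rows need the slide too.

>>> servo_tool([
  {"slide":[0,0,0],"spin":-8.43},
  {"slide":[0,0,0],"spin":-8.43},
  {"slide":[0,0,0],"spin":-8.43},
  {"slide":[0,0,0],"spin":-8.43},
  {"slide":[0,0,0],"spin":-8.43},
  {"slide":[0,0,0],"spin":-8.43},
], hand=1, newtons=20)

```text
clock: 0.7
position: [0.1719, 0.5484, 0.2308]
ee_rot: [-0.0, -0.288, 0.958, -0.0]
contact_force: [0.6, 0.4, 0.4]
width: 0.0855
```

```bash
sed -i "s/s\['width'\].round(4)/round(s['width'],4)/" h.py
python3 -c "
from h import *
go([.444,.110,.10])"
```

```text
t 0.7 pos [0.1719 0.5484 0.2308] jaw 123.52 z [-0.    -0.001 -1.   ] w 0.0855 F [0.6 0.4 0.4] q [ 1.15  0.28  1.51  0.    1.36 -1.01]
tool delta [ 0.0151 -0.5157  0.1311]
```

>>> servo_tool([
  {"slide":[0.001,-0.048,0.008],"spin":0},
  {"slide":[0.001,-0.048,0.008],"spin":0},
  {"slide":[0.001,-0.048,0.008],"spin":0},
  {"slide":[0.002,-0.048,0.008],"spin":0},
  {"slide":[0.002,-0.048,0.012],"spin":0},
  {"slide":[0.002,-0.048,0.012],"spin":0},
  {"slide":[0.002,-0.048,0.012],"spin":0},
  {"slide":[0.002,-0.048,0.012],"spin":0},
])

```text
clock: 1.5
position: [0.3717, 0.2184, 0.1508]
ee_rot: [0.0, -0.286, 0.958, 0.0]
contact_force: [0.5, -0.4, -0.6]
width: 0.085
```

>>> servo_tool([
  {"slide":[0.001,-0.046,0.013],"spin":0},
  {"slide":[0.001,-0.045,0.015],"spin":0},
  {"slide":[0,-0.04,0.02],"spin":0},
  {"slide":[0,0,0],"spin":0},
  {"slide":[0,0,0],"spin":0},
])

```text
clock: 2.0
position: [0.4408, 0.1088, 0.1026]
ee_rot: [-0.001, -0.284, 0.959, 0.001]
contact_force: [0.3, 0.2, 0.3]
width: 0.0851
```

```bash
python3 -c "
from h import *
go([.444,.110,.006])
im=eyes.get_image('side');cv2.imwrite('pics/s3.png',cv2.resize(im[180:330,150:350],None,fx=4,fy=4,interpolation=cv2.INTER_CUBIC))"
```

```text
t 2.0 pos [0.4408 0.1088 0.1026] jaw 123.02 z [-0.002  0.    -1.   ] w 0.0851 F [0.3 0.2 0.3] q [ 0.09  0.21  1.95  0.    0.98 -2.06]
tool delta [-0.0035 -0.0009  0.0966]
```

View pics/s3.png

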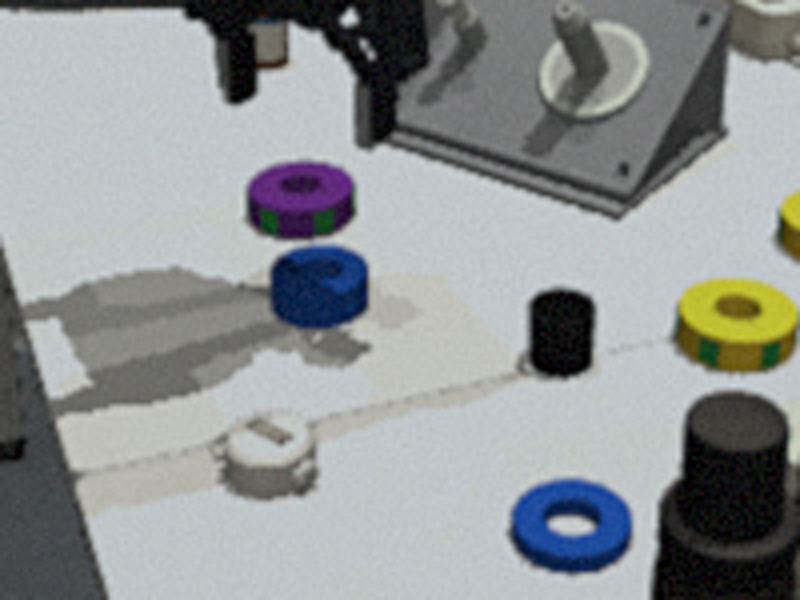

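>>> servo_tool([
  {"slide":[-0.0035,-0.001,0.03],"spin":0},
  {"slide":[0,0,0.04],"spin":0},
  {"slide":[0,0,0.029],"spin":0},
  {"slide":[0,0,0],"spin":0},
  {"slide":[0,0,0],"spin":0},
])

```text
clock: 2.55
position: [0.4445, 0.1117, 0.0049]
ee_rot: [0.0, -0.286, 0.958, 0.0]
contact_force: [-0.8, 0.5, 0.8]
width: 0.0854
```

>>> servo_tool([
  {"slide":[0,0,0],"spin":0},
  {"slide":[0,0,0],"spin":0},
  {"slide":[0,0,0],"spin":0},
  {"slide":[0,0,0],"spin":0},
  {"slide":[0,0,0],"spin":0},
  {"slide":[0,0,0],"spin":0},
], hand=0.4, newtons=25)

```text
clock: 3.15
position: [0.4461, 0.111, 0.0063]
ee_rot: [0.002, -0.285, 0.958, -0.0]
contact_force: [-0.4, 1.1, 7.4]
width: 0.0559
```

```bash
python3 -c "
from h import *
go([.444,.110,.1])
im=eyes.get_image('side');cv2.imwrite('pics/s4.png',cv2.resize(im[180:330,150:350],None,fx=4,fy=4,interpolation=cv2.INTER_CUBIC))"
```

```text
t 3.15 pos [0.4461 0.111  0.0063] jaw 123.17 z [ 0.004  0.001 -1.   ] w 0.0559 F [-0.4  1.1  7.4] q [ 0.09  0.36  2.06  0.    0.72 -2.06]
tool delta [ 0.0019  0.0002 -0.0937]
```

View pics/s4.png

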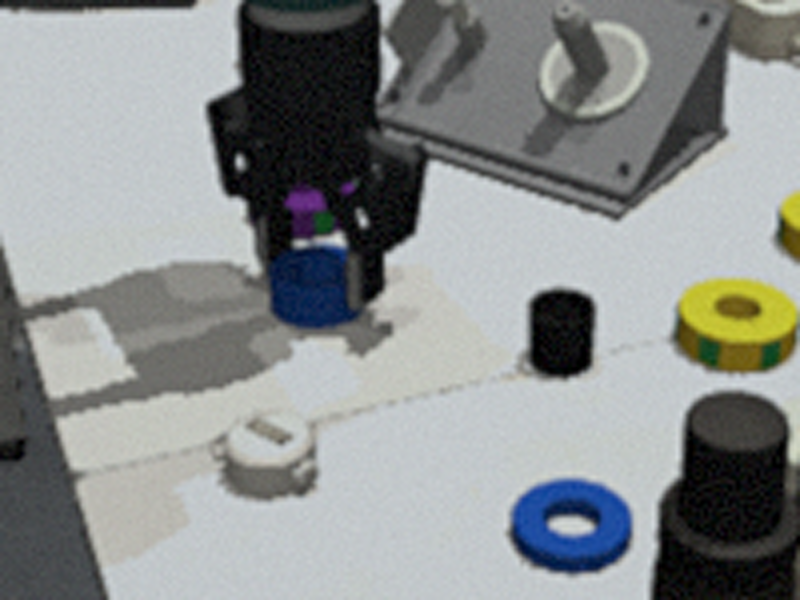

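>>> servo_tool([
  {"slide":[0,0,-0.02],"spin":0},
  {"slide":[0,0,-0.04],"spin":0},
  {"slide":[0,0,-0.05],"spin":0},
  {"slide":[0,0,-0.05],"spin":0},
  {"slide":[0,0,-0.005],"spin":0},
  {"slide":[0,0,0],"spin":0},
])

```text
clock: 3.8
position: [0.4459, 0.1106, 0.1717]
ee_rot: [0.003, -0.285, 0.958, -0.001]
contact_force: [0.7, 0.7, -1.5]
width: 0.0559
```

```bash
cat >> h.py <<'E'
X=np.array([-np.cos(YAW),-np.sin(YAW),0])
def rc(near,up,dx=.001,dz=.006): # TCP target for ring centre at TIP+near*X+up
    return TIP+(near-dx)*X+np.array([0,0,up-dz])
E
python3 -c "
from h import *
go(rc(.003,.04))
im=eyes.get_image('side');cv2.imwrite('pics/s5.png',cv2.resize(im[120:270,150:350],None,fx=4,fy=4,interpolation=cv2.INTER_CUBIC))"
```

```text
t 3.8 pos [0.4459 0.1106 0.1717] jaw 123.17 z [ 0.006  0.001 -1.   ] w 0.0559 F [ 0.7  0.7 -1.5] q [ 0.09  0.14  1.84  0.    1.15 -2.06]
tool delta [-0.2091 -0.0274  0.0214]
```

View pics/s5.png

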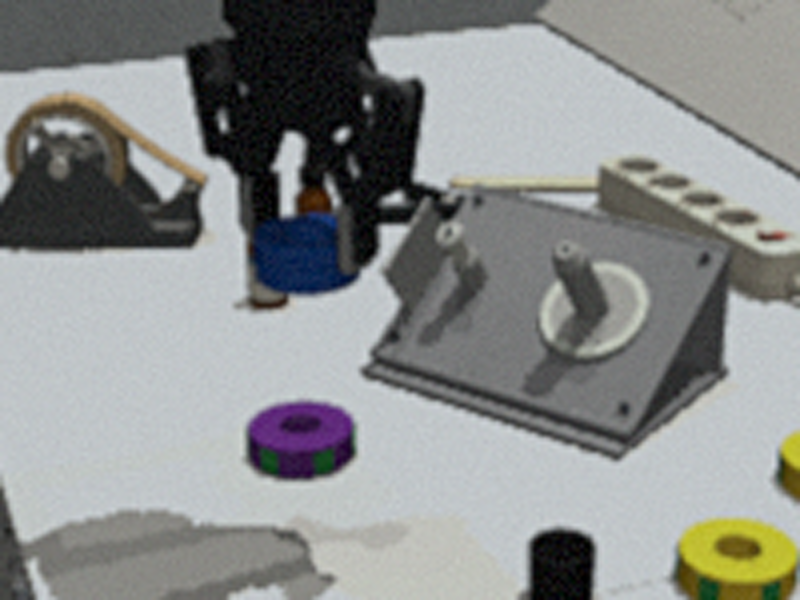

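>>> servo_tool([
  {"slide":[-0.03,-0.004,0],"spin":0},
  {"slide":[-0.045,-0.006,0],"spin":0},
  {"slide":[-0.045,-0.006,0],"spin":0},
  {"slide":[-0.045,-0.006,0.005],"spin":0},
  {"slide":[-0.03,-0.004,0.008],"spin":0},
  {"slide":[-0.014,-0.0014,0.008],"spin":0},
  {"slide":[0,0,0],"spin":0},
  {"slide":[0,0,0],"spin":0},
])

```text
clock: 4.65
position: [0.6324, 0.2012, 0.1466]
ee_rot: [-0.003, -0.285, 0.958, 0.0]
contact_force: [-0.7, 0.6, 0.8]
width: 0.0553
```

```bash
python3 -c "
from h import *
go(rc(.004,.010))
im=eyes.get_image('side');cv2.imwrite('pics/s6.png',cv2.resize(im[100:240,220:380],None,fx=5,fy=4.2,interpolation=cv2.INTER_CUBIC))
im=eyes.get_image('top');cv2.imwrite('pics/t6.png',cv2.resize(im[130:250,205:335],None,fx=5,fy=5,interpolation=cv2.INTER_CUBIC))"
```

```text
t 4.65 pos [0.6324 0.2012 0.1466] jaw 123.17 z [-0.005 -0.001 -1.   ] w 0.0553 F [-0.7  0.6  0.8] q [ 0.2   0.46  1.43 -0.    1.26 -1.95]
tool delta [-0.0027 -0.0013  0.0251]
```

View pics/s6.png

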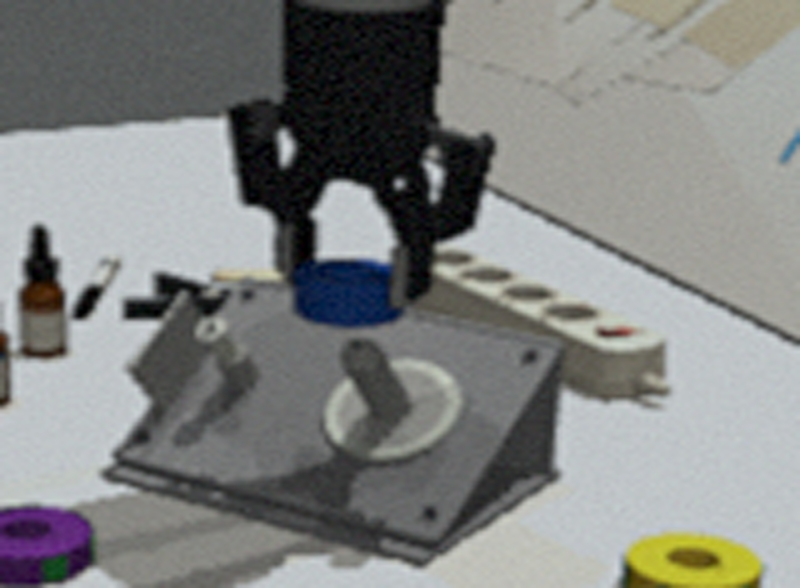

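View pics/t6.png

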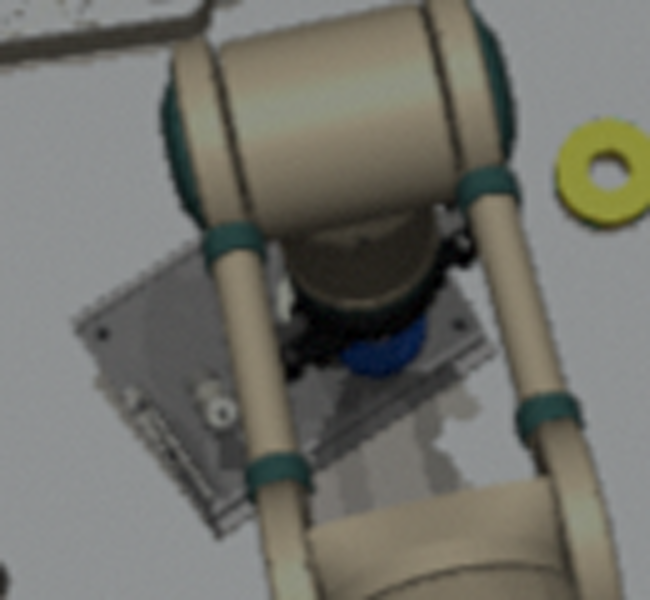

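```bash
cat >> h.py <<'E'
def ringpts(c,ax,t,r):
    ax=ax/np.linalg.norm(ax);u=np.cross(ax,[0,1,0.3]);u/=np.linalg.norm(u);v=np.cross(ax,u);a=np.linspace(0,6.283,60)
    return np.vstack([c+s*ax*t/2+r*(np.outer(np.cos(a),u)+np.outer(np.sin(a),v)) for s in(-1,1)])
E
python3 -c "
from h import *
p=np.array([.6324,.2012,.1466])
for dx in(0,.002):
  c=p+dx*X+[0,0,.006];q=proj('side',ringpts(c,np.array([0,0,1.]),.024,.028));print(q.min(0),q.max(0))
s=cv2.imread('pics/s6.png');h=cv2.cvtColor(s,cv2.COLOR_BGR2HSV);m=cv2.inRange(h,(100,130,40),(125,255,255));y,x=np.where(m);print(220+x.min()/5,100+y.min()/4.2,220+x.max()/5,100+y.max()/4.2)"
```

```text
[278.43684853 160.88580834] [301.5425395  178.07265296]
[277.98758344 161.10000004] [301.12225941 178.32123417]
278.6 132.61904761904762 379.8 177.38095238095238
```

>>> servo_tool([
  {"slide":[-0.0015,-0.0013,0.01],"spin":0},
  {"slide":[0,0,0.008],"spin":0},
  {"slide":[0,0,0.007],"spin":0},
  {"slide":[0,0,0],"spin":0},
], newtons=20)

```text
clock: 5.15
position: [0.6367, 0.2018, 0.1228]
ee_rot: [0.0, -0.285, 0.958, 0.0]
contact_force: [0.8, -0.4, -0.1]
width: 0.0554
```

>>> servo_tool([
  {"slide":[-0.003,0,0.005],"spin":0},
  {"slide":[-0.003,0,0.005],"spin":0},
  {"slide":[0,0,0],"spin":0},
])

```text
clock: 5.45
position: [0.6437, 0.2066, 0.1138]
ee_rot: [0.003, -0.285, 0.958, 0.001]
contact_force: [2.8, 4.6, -0.1]
width: 0.0552
```

```bash
python3 -c "
from h import *
go(rc(-.0092,-.0131,0))
im=eyes.get_image('side');cv2.imwrite('pics/s7.png',cv2.resize(im[100:240,220:380],None,fx=5,fy=4.2,interpolation=cv2.INTER_CUBIC))"
```

```text
t 5.45 pos [0.6437 0.2066 0.1138] jaw 123.16 z [ 0.005  0.003 -1.   ] w 0.0552 F [ 2.8  4.6 -0.1] q [ 0.21  0.5   1.45  0.    1.19 -1.94]
tool delta [-0.0022  0.0005  0.0154]
```

View pics/s7.png

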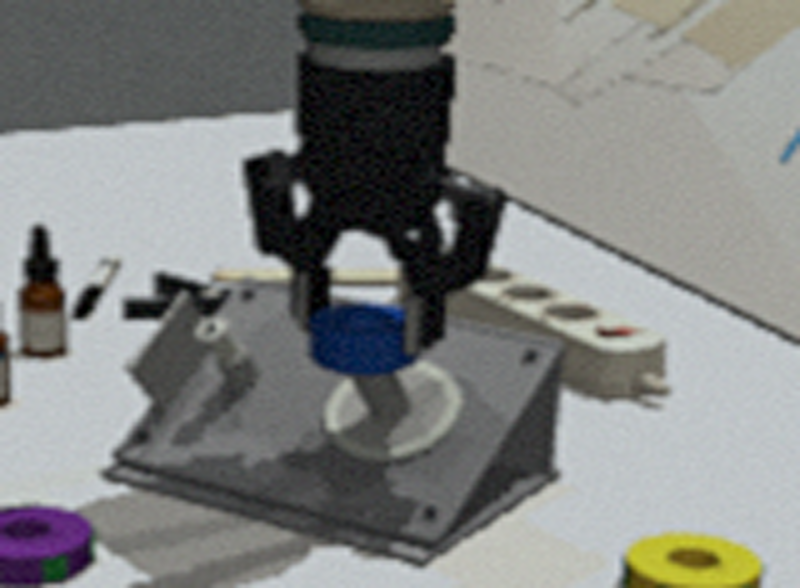

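>>> servo_tool([
  {"slide":[0,0,0.005],"spin":0},
  {"slide":[-0.001,0,0.005],"spin":0},
  {"slide":[-0.001,0,0.005],"spin":0},
  {"slide":[0,0,0],"spin":0},
])

```text
clock: 5.9
position: [0.6444, 0.2078, 0.0996]
ee_rot: [0.002, -0.285, 0.958, 0.001]
contact_force: [0.4, 4.0, 4.5]
width: 0.0556
```

```bash
python3 -c "
from h import *
go(rc(-.0149,-.0213,0))
im=eyes.get_image('side');cv2.imwrite('pics/s8.png',cv2.resize(im[100:240,220:380],None,fx=5,fy=4.2,interpolation=cv2.INTER_CUBIC))"
```

```text
t 5.9 pos [0.6444 0.2078 0.0996] jaw 123.17 z [ 0.003  0.003 -1.   ] w 0.0556 F [0.4 4.  4.5] q [ 0.21  0.51  1.46  0.    1.16 -1.94]
tool delta [-0.0067 -0.0002  0.0094]
```

View pics/s8.png

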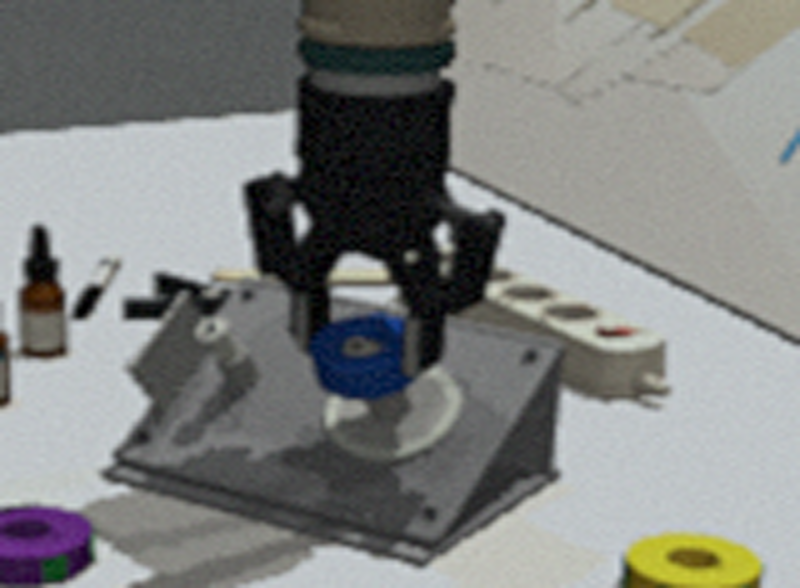

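>>> servo_tool([
  {"slide":[-0.003,0,0.004],"spin":0},
  {"slide":[-0.003,0,0.004],"spin":0},
  {"slide":[-0.003,0,0.004],"spin":0},
  {"slide":[-0.003,0,0.004],"spin":0},
  {"slide":[0,0,0],"spin":0},
])

```text
clock: 6.45
position: [0.6519, 0.213, 0.0822]
ee_rot: [-0.001, -0.286, 0.958, 0.001]
contact_force: [-1.9, 2.4, 3.7]
width: 0.0552
```

```bash
python3 -c "
from h import *
go(rc(-.040*.574,-.040*.819,0))
im=eyes.get_image('side');cv2.imwrite('pics/s9.png',cv2.resize(im[100:240,220:380],None,fx=5,fy=4.2,interpolation=cv2.INTER_CUBIC))"
```

```text
t 6.45 pos [0.6519 0.213  0.0822] jaw 123.19 z [-0.003  0.    -1.   ] w 0.0552 F [-1.9  2.4  3.7] q [ 0.21  0.54  1.46  0.    1.15 -1.94]
tool delta [-0.0057 -0.0004  0.0035]
```

View pics/s9.png

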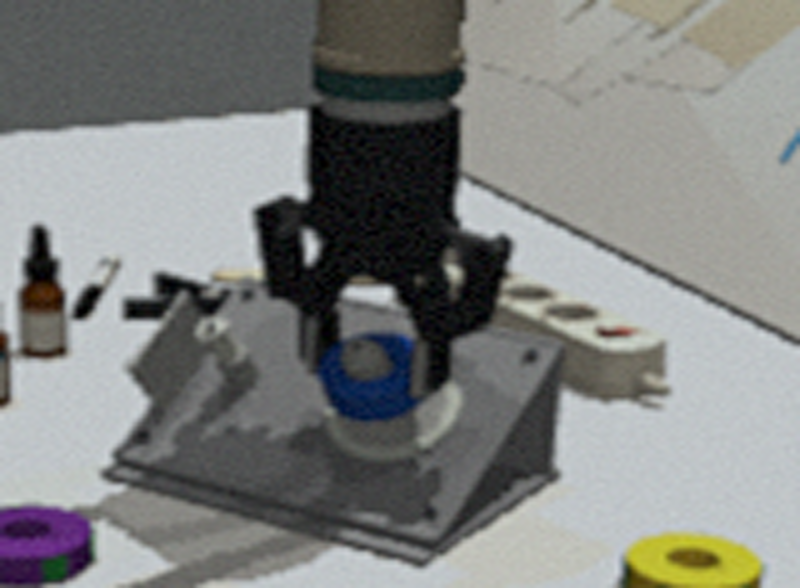

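>>> servo_tool([
  {"slide":[-0.004,0,0.004],"spin":0},
  {"slide":[-0.004,0,0.004],"spin":0},
  {"slide":[-0.003,0,0.004],"spin":0},
  {"slide":[0,0,0],"spin":0},
])

```text
clock: 6.9
position: [0.6597, 0.218, 0.0691]
ee_rot: [-0.003, -0.286, 0.958, 0.0]
contact_force: [-5.6, 0.8, 0.8]
width: 0.0554
```

>>> servo_tool([
  {"slide":[0,0,0],"spin":0},
  {"slide":[0,0,0],"spin":0},
  {"slide":[0,0,0],"spin":0},
  {"slide":[0,0,0],"spin":0},
  {"slide":[0,0,0],"spin":0},
], hand=1)

```text
clock: 7.4
position: [0.6629, 0.2185, 0.0704]
ee_rot: [0.0, -0.285, 0.958, -0.0]
contact_force: [-0.1, -0.1, -0.2]
width: 0.0853
```

```bash
python3 -c "
from h import *
go(rc(-.040*.574,-.040*.819,0))
im=eyes.get_image('side');cv2.imwrite('pics/s10.png',cv2.resize(im[100:240,220:380],None,fx=5,fy=4.2,interpolation=cv2.INTER_CUBIC))"
```

```text
t 7.4 pos [0.6629 0.2185 0.0704] jaw 123.17 z [ 0.001 -0.    -1.   ] w 0.0853 F [-0.1 -0.1 -0.2] q [ 0.22  0.57  1.44 -0.    1.13 -1.93]
tool delta [ 0.0065  0.001  -0.0083]
```

View pics/s10.png

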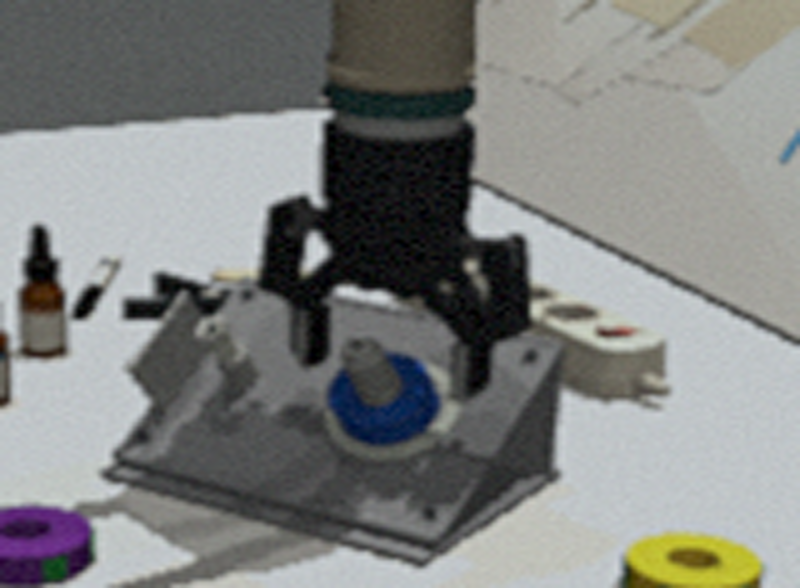

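>>> servo_tool([
  {"slide":[0,0,-0.03],"spin":0},
  {"slide":[0,0,-0.05],"spin":0},
  {"slide":[0,0,-0.03],"spin":0},
  {"slide":[0,0,0],"spin":0},
])

```text
clock: 7.85
position: [0.6659, 0.2194, 0.1868]
ee_rot: [0.006, -0.285, 0.958, -0.0]
contact_force: [0.3, -0.0, 1.0]
width: 0.0852
```

```bash
python3 -c "
from h import *
go([.6305,-.129,.09])
p=ORG+A*.012;q=proj('side',ringpts(p,A,.024,.028));print(q.min(0),q.max(0))
im=eyes.get_image('side');h=cv2.cvtColor(im,cv2.COLOR_BGR2HSV);m=cv2.inRange(h,(100,130,40),(118,255,255))
m[:160]=0;m[210:]=0;y,x=np.where(m);print(x.min(),y.min(),x.max()+1,y.max()+1)"
```

```text
t 7.85 pos [0.6659 0.2194 0.1868] jaw 123.18 z [ 0.012  0.003 -1.   ] w 0.0852 F [ 0.3 -0.   1. ] q [ 0.22  0.48  1.29 -0.    1.36 -1.93]
tool delta [ 0.2213 -0.2718  0.0954]
[285.32675477 182.71932461] [308.61470426 205.76393451]
286 184 308 206
```

>>> servo_tool([
  {"slide":[0.02,-0.025,0],"spin":0},
  {"slide":[0.03,-0.037,0],"spin":0},
  {"slide":[0.03,-0.037,0],"spin":0},
  {"slide":[0.03,-0.037,0],"spin":0},
  {"slide":[0.03,-0.037,0.01],"spin":0},
  {"slide":[0.03,-0.037,0.01],"spin":0},
  {"slide":[0.03,-0.037,0.01],"spin":0},
  {"slide":[0.021,-0.025,0.02],"spin":0},
])

```text
clock: 8.7
position: [0.6258, -0.1332, 0.1293]
ee_rot: [-0.0, -0.285, 0.959, -0.001]
contact_force: [-0.3, 0.6, 0.2]
width: 0.0853
```

>>> servo_tool([
  {"slide":[0,0,0.015],"spin":0},
  {"slide":[0,0,0],"spin":0},
  {"slide":[0,0,0],"spin":0},
])

```text
clock: 9.0
position: [0.6257, -0.1295, 0.1141]
ee_rot: [-0.001, -0.285, 0.958, 0.001]
contact_force: [0.2, 0.2, -0.1]
width: 0.0855
```

```bash
python3 -c "
from h import *
go([.6305,-.129,.003])
im=eyes.get_image('side');cv2.imwrite('pics/s11.png',cv2.resize(im[170:340,260:460],None,fx=4,fy=3.5,interpolation=cv2.INTER_CUBIC))
im=eyes.get_image('top');cv2.imwrite('pics/t11.png',cv2.resize(im[130:270,310:470],None,fx=5,fy=4.2,interpolation=cv2.INTER_CUBIC))"
```

```text
t 9.0 pos [ 0.6257 -0.1295  0.1141] jaw 123.17 z [-0.002  0.001 -1.   ] w 0.0855 F [ 0.2  0.2 -0.1] q [-0.31  0.45  1.53  0.    1.16 -2.46]
tool delta [-0.0045 -0.0025  0.1111]
```

View pics/s11.png

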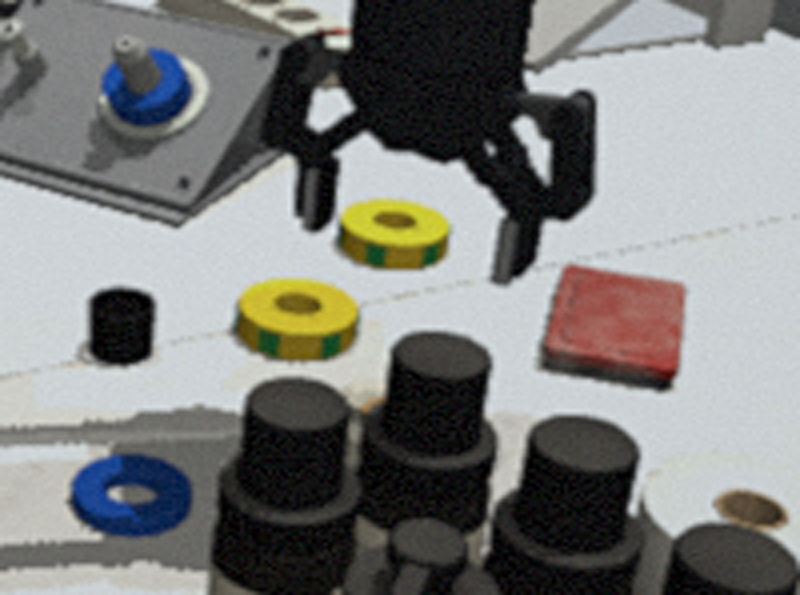

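View pics/t11.png

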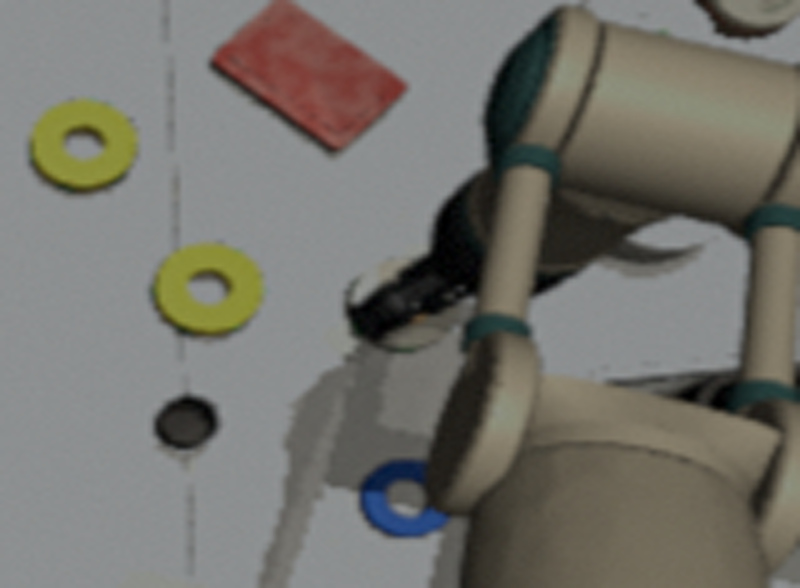

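>>> servo_tool([
  {"slide":[-0.003,-0.0015,0.03],"spin":0},
  {"slide":[-0.0015,-0.001,0.04],"spin":0},
  {"slide":[0,0,0.025],"spin":0},
  {"slide":[0,0,0.014],"spin":0},
  {"slide":[0,0,0],"spin":0},
])

```text
clock: 9.6
position: [0.6308, -0.1285, 0.005]
ee_rot: [-0.001, -0.286, 0.958, 0.001]
contact_force: [-0.4, -0.2, -0.3]
width: 0.085
```

>>> servo_tool([
  {"slide":[0,0,0],"spin":0},
  {"slide":[0,0,0],"spin":0},
  {"slide":[0,0,0],"spin":0},
  {"slide":[0,0,0],"spin":0},
  {"slide":[0,0,0],"spin":0},
], hand=0.5, newtons=25)

```text
clock: 10.1
position: [0.633, -0.1296, 0.0086]
ee_rot: [0.002, -0.285, 0.958, -0.001]
contact_force: [0.1, 1.1, 7.5]
width: 0.0655
```

```bash
python3 -c "
from h import *
go([.6305,-.129,.003])"
```

```text
t 10.1 pos [ 0.633  -0.1296  0.0086] jaw 123.17 z [ 0.004 -0.    -1.   ] w 0.0655 F [0.1 1.1 7.5] q [-0.31  0.56  1.64  0.    0.94 -2.46]
tool delta [0.0018 0.0019 0.0056]
```

>>> servo_tool([
  {"slide":[0,0,-0.02],"spin":0},
  {"slide":[0,0,-0.04],"spin":0},
  {"slide":[0,0,-0.05],"spin":0},
  {"slide":[0,0,-0.05],"spin":0},
  {"slide":[0,0,-0.01],"spin":0},
  {"slide":[0,0,0],"spin":0},
])

```text
clock: 10.7
position: [0.6331, -0.1302, 0.1798]
ee_rot: [0.003, -0.285, 0.958, -0.002]
contact_force: [-0.3, 0.3, -1.1]
width: 0.0653
```

```bash
python3 -c "
from h import *
go(rc(.003,.04,0,.0025))
im=eyes.get_image('side');cv2.imwrite('pics/s12.png',cv2.resize(im[120:290,280:480],None,fx=4,fy=3.5,interpolation=cv2.INTER_CUBIC))"
```

```text
t 10.7 pos [ 0.6331 -0.1302  0.1798] jaw 123.17 z [ 0.007 -0.002 -1.   ] w 0.0653 F [-0.3  0.3 -1.1] q [-0.31  0.41  1.43 -0.    1.29 -2.46]
tool delta [-0.1831  0.2767  0.024 ]
```

View pics/s12.png

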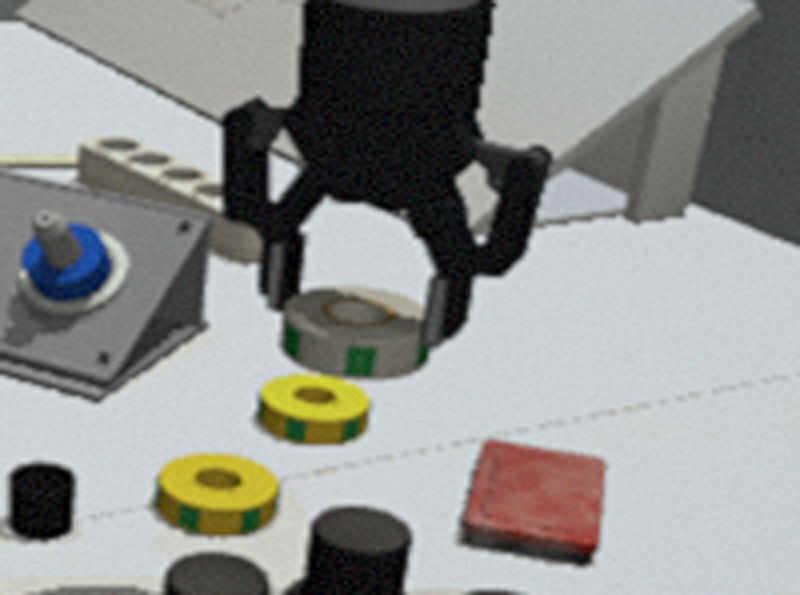

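>>> servo_tool([
  {"slide":[-0.015,0.022,0],"spin":0},
  {"slide":[-0.025,0.038,0],"spin":0},
  {"slide":[-0.026,0.04,0],"spin":0},
  {"slide":[-0.027,0.04,0],"spin":0},
  {"slide":[-0.027,0.04,0],"spin":0},
  {"slide":[-0.026,0.04,0],"spin":0},
  {"slide":[-0.023,0.035,0],"spin":0},
  {"slide":[-0.014,0.0217,0],"spin":0},
])

```text
clock: 11.55
position: [0.6313, 0.2052, 0.1728]
ee_rot: [-0.003, -0.287, 0.958, 0.001]
contact_force: [-0.8, 0.1, -0.4]
width: 0.065
```

>>> servo_tool([
  {"slide":[0,0,0.01],"spin":0},
  {"slide":[0,0,0.01],"spin":0},
  {"slide":[0,0,0],"spin":0},
  {"slide":[0,0,0],"spin":0},
])

```text
clock: 11.95
position: [0.6328, 0.2006, 0.1548]
ee_rot: [-0.001, -0.285, 0.959, -0.0]
contact_force: [-0.3, 0.6, -0.2]
width: 0.0649
```

```bash
python3 -c "
from h import *
go(rc(.004,.010,0,.0025))
p=manip.get_state()['position']
im=eyes.get_image('side');cv2.imwrite('pics/s13.png',cv2.resize(im[100:240,220:380],None,fx=5,fy=4.2,interpolation=cv2.INTER_CUBIC))
for dx in(0,.003):
  c=p+dx*X+[0,0,.0025];q=proj('side',ringpts(c,np.array([0,0,1.]),.022,.033));a=q.min(0);b=q.max(0);print((a-[220,100])*[5,4.2],(b-[220,100])*[5,4.2])
  print((proj('side',c+[0,0,.011])[0]-[220,100])*[5,4.2])
"
```

```text
t 11.95 pos [0.6328 0.2006 0.1548] jaw 123.08 z [-0.003 -0.001 -1.   ] w 0.0649 F [-0.3  0.6 -0.2] q [ 0.2   0.46  1.42 -0.    1.27 -1.95]
tool delta [-0.0016 -0.0005  0.0298]
[283.41984798 247.3073398 ] [419.58158163 322.07652726]
[351.77056275 265.89586608]
[280.01953808 248.63623987] [416.4467024  323.64197812]
[348.49042808 267.30484348]
```

View pics/s13.png

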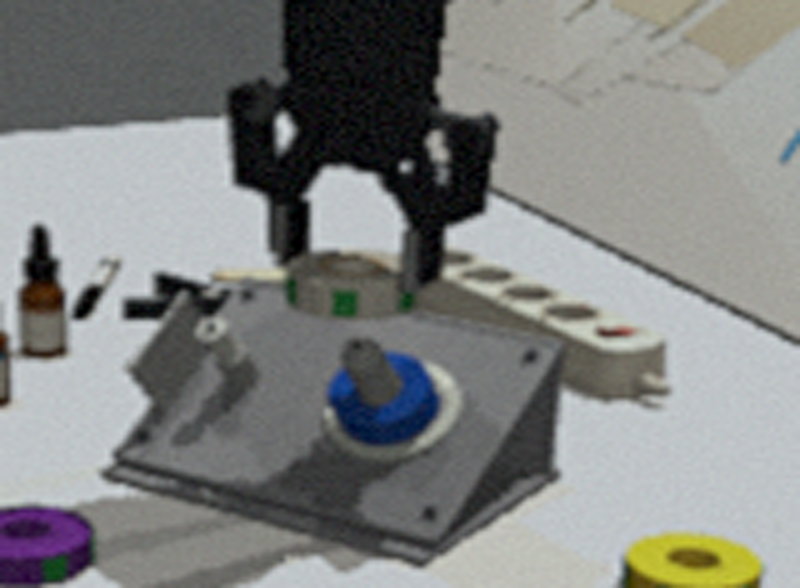

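>>> servo_tool([
  {"slide":[0,0,0.01],"spin":0},
  {"slide":[0,0,0.01],"spin":0},
  {"slide":[0,0,0.009],"spin":0},
  {"slide":[0,0,0],"spin":0},
], newtons=20)

```text
clock: 12.4
position: [0.633, 0.2019, 0.1256]
ee_rot: [-0.001, -0.285, 0.958, 0.0]
contact_force: [0.0, 0.7, -0.1]
width: 0.0655
```

```bash
python3 -c "
from h import *
go(rc(-.0092,-.0131,-.001,.004))
im=eyes.get_image('side');cv2.imwrite('pics/s14.png',cv2.resize(im[100:240,220:380],None,fx=5,fy=4.2,interpolation=cv2.INTER_CUBIC))
"
```

```text
t 12.4 pos [0.633  0.2019 0.1256] jaw 123.16 z [-0.001 -0.    -1.   ] w 0.0655 F [ 0.   0.7 -0.1] q [ 0.2   0.48  1.46  0.    1.21 -1.95]
tool delta [-0.0129 -0.0015  0.0252]
```

View pics/s14.png

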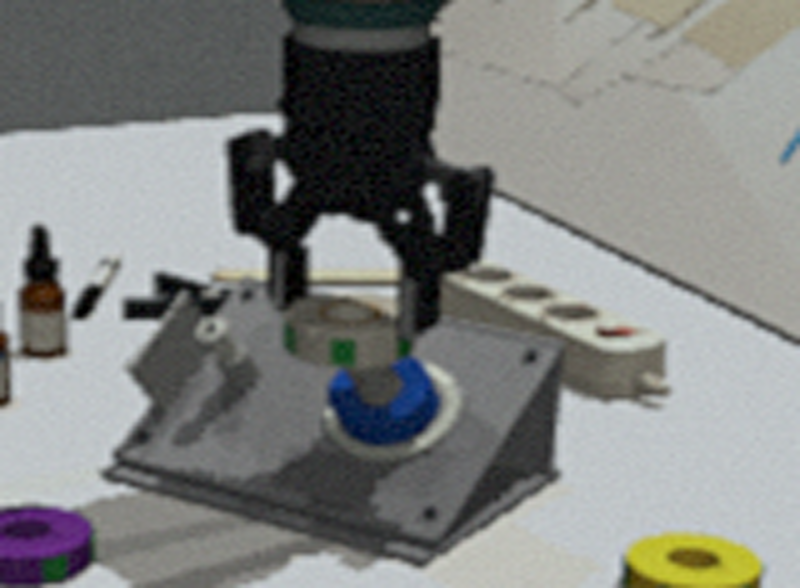

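Following the same sequence as the first ring.

>>> servo_tool([
  {"slide":[-0.003,-0.0005,0.005],"spin":0},
  {"slide":[-0.003,0,0.005],"spin":0},
  {"slide":[-0.002,0,0.005],"spin":0},
  {"slide":[-0.002,0,0.005],"spin":0},
  {"slide":[0,0,0],"spin":0},
])

```text
clock: 12.95
position: [0.6436, 0.208, 0.1069]
ee_rot: [0.002, -0.285, 0.958, 0.0]
contact_force: [4.4, 2.0, -1.0]
width: 0.0652
```

```bash
python3 -c "
from h import *
go(rc(-.0092,-.0131,-.001,.004))
im=eyes.get_image('side');cv2.imwrite('pics/s15.png',cv2.resize(im[100:240,220:380],None,fx=5,fy=4.2,interpolation=cv2.INTER_CUBIC))
"
```

```text
t 12.95 pos [0.6436 0.208  0.1069] jaw 123.18 z [ 0.003  0.001 -1.   ] w 0.0652 F [ 4.4  2.  -1. ] q [ 0.21  0.51  1.46  0.    1.18 -1.94]
tool delta [-0.0006 -0.0008  0.0065]
```

View pics/s15.png

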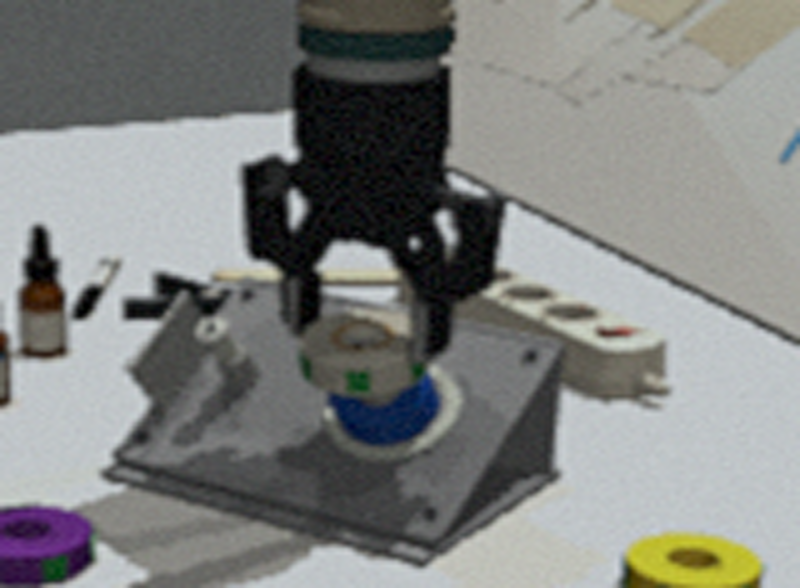

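>>> servo_tool([
  {"slide":[-0.001,0,0.005],"spin":0},
  {"slide":[-0.001,0,0.005],"spin":0},
  {"slide":[-0.003,0,0.004],"spin":0},
  {"slide":[0,0,0],"spin":0},
])

```text
clock: 13.4
position: [0.6464, 0.2099, 0.0929]
ee_rot: [-0.0, -0.285, 0.958, -0.0]
contact_force: [1.9, -0.1, 1.6]
width: 0.0652
```

```bash
python3 -c "
from h import *
go(rc(-.0149,-.0213,-.001,.004))
im=eyes.get_image('side');cv2.imwrite('pics/s16.png',cv2.resize(im[100:240,220:380],None,fx=5,fy=4.2,interpolation=cv2.INTER_CUBIC))
"
```

```text
t 13.4 pos [0.6464 0.2099 0.0929] jaw 123.18 z [ 0. -0. -1.] w 0.0652 F [ 1.9 -0.1  1.6] q [ 0.21  0.52  1.46 -0.    1.16 -1.94]
tool delta [-0.0029 -0.0008  0.0007]
```

View pics/s16.png

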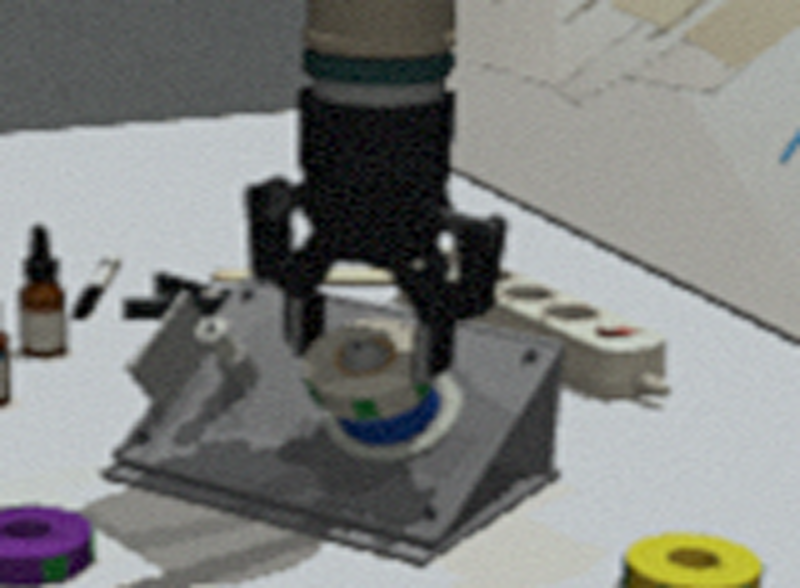

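Nicely tilted; nose is through the bore. A little further, then release.

>>> servo_tool([
  {"slide":[-0.003,0,0.003],"spin":0},
  {"slide":[-0.002,0,0.003],"spin":0},
  {"slide":[0,0,0],"spin":0},
])

```text
clock: 13.75
position: [0.6482, 0.211, 0.0864]
ee_rot: [-0.003, -0.286, 0.958, -0.001]
contact_force: [-3.2, -4.1, 4.4]
width: 0.0654
```

>>> servo_tool([
  {"slide":[0,0,0],"spin":0},
  {"slide":[0,0,0],"spin":0},
  {"slide":[0,0,0],"spin":0},
  {"slide":[0,0,0],"spin":0},
  {"slide":[0,0,0],"spin":0},
], hand=1)

```text
clock: 14.25
position: [0.6503, 0.2128, 0.0871]
ee_rot: [-0.0, -0.286, 0.958, 0.0]
contact_force: [-0.9, -0.5, -0.2]
width: 0.0854
```

```bash
python3 -c "
from h import *
go([.492,-.124,.1])
im=eyes.get_image('side');cv2.imwrite('pics/s17.png',cv2.resize(im[100:240,220:380],None,fx=5,fy=4.2,interpolation=cv2.INTER_CUBIC))
q=proj('side',ringpts(ORG+.035*A,A,.022,.033));a=q.min(0);b=q.max(0);print((a-[220,100])*[5,4.2],(b-[220,100])*[5,4.2])
"
```

```text
t 14.25 pos [0.6503 0.2128 0.0871] jaw 123.18 z [-0.  0. -1.] w 0.0854 F [-0.9 -0.5 -0.2] q [ 0.21  0.53  1.46  0.    1.15 -1.94]
tool delta [ 0.3168 -0.1953 -0.0129]
[304.68627054 319.7983317 ] [440.90277229 429.65520328]
```

View pics/s17.png

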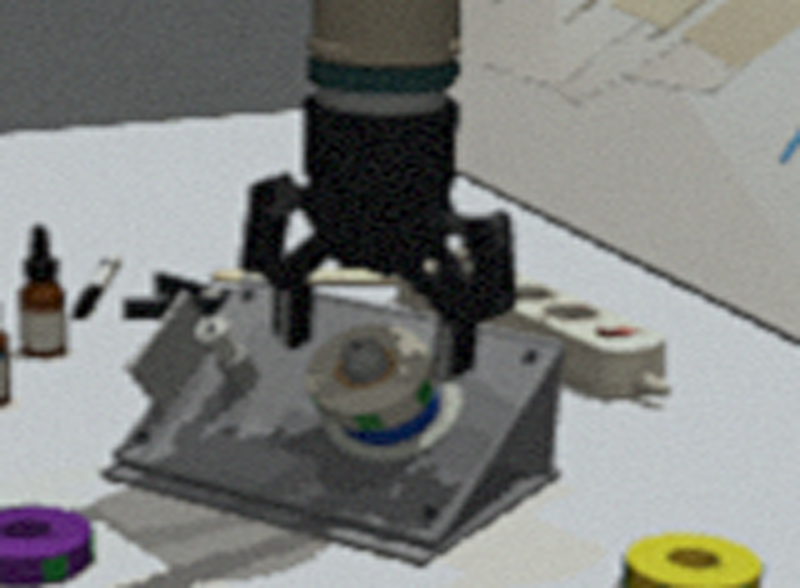

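>>> servo_tool([
  {"slide":[0,0,-0.03],"spin":0},
  {"slide":[0,0,-0.05],"spin":0},
  {"slide":[0.03,-0.02,-0.02],"spin":0},
  {"slide":[0.04,-0.025,0],"spin":0},
  {"slide":[0.04,-0.025,0],"spin":0},
  {"slide":[0.04,-0.025,0],"spin":0},
  {"slide":[0.04,-0.025,0],"spin":0},
  {"slide":[0.04,-0.025,0],"spin":0},
])

```text
clock: 15.1
position: [0.5362, -0.036, 0.1876]
ee_rot: [0.0, -0.286, 0.958, -0.0]
contact_force: [0.5, -1.3, 0.2]
width: 0.0861
```

>>> servo_tool([
  {"slide":[0.04,-0.025,0.015],"spin":0},
  {"slide":[0.03,-0.02,0.03],"spin":0},
  {"slide":[0.0165,-0.0055,0.04],"spin":0},
  {"slide":[0,0,0],"spin":0},
  {"slide":[0,0,0],"spin":0},
])

```text
clock: 15.6
position: [0.4925, -0.1241, 0.1023]
ee_rot: [-0.0, -0.285, 0.959, 0.001]
contact_force: [0.8, -0.6, 1.2]
width: 0.0854
```

```bash
python3 -c "
from h import *
go([.492,-.124,.0])
im=eyes.get_image('side');cv2.imwrite('pics/s18.png',cv2.resize(im[165:215,270:330],None,fx=12,fy=12,interpolation=cv2.INTER_CUBIC))
cv2.imwrite('pics/s18b.png',cv2.resize(im[170:340,210:410],None,fx=4,fy=3.5,interpolation=cv2.INTER_CUBIC))
q=proj('side',ringpts(ORG+.035*A,A,.022,.033));a=q.min(0);b=q.max(0);print((a-[270,165])*12,(b-[270,165])*12)
"
```

```text
t 15.6 pos [ 0.4925 -0.1241  0.1023] jaw 123.1 z [-0.     0.001 -1.   ] w 0.0854 F [ 0.8 -0.6  1.2] q [-0.38  0.29  1.84  0.    1.01 -2.53]
tool delta [0.0004 0.0002 0.1023]
[131.24704929 133.70951915] [458.16665349 447.5862951 ]
```

View pics/s18.png

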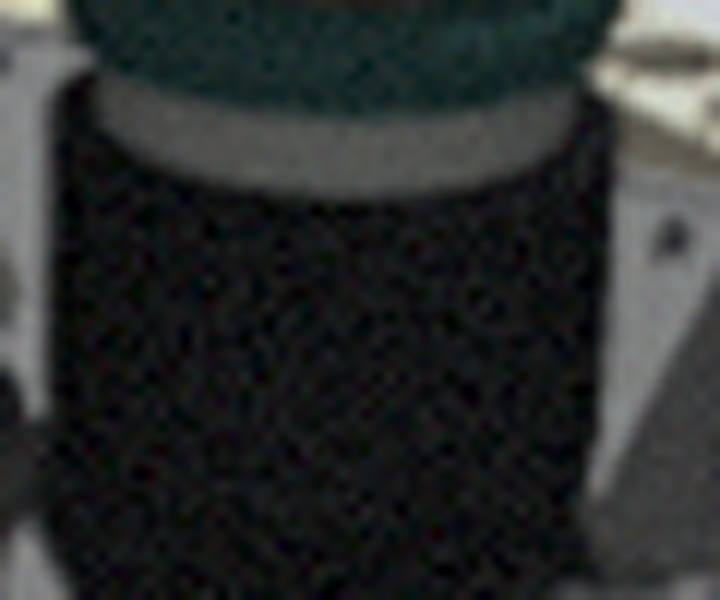

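View pics/s18b.png

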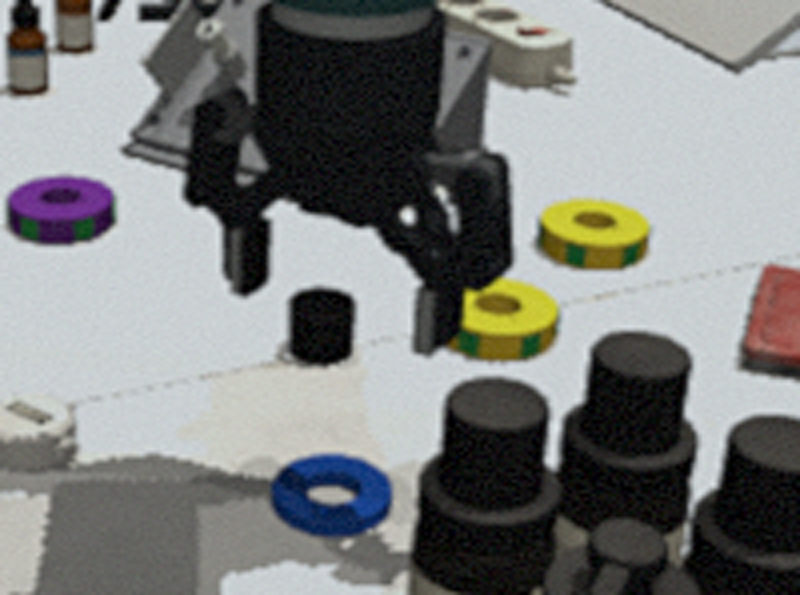

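>>> servo_tool([
  {"slide":[0,0,0.03],"spin":0},
  {"slide":[0,0,0.04],"spin":0},
  {"slide":[0,0,0.021],"spin":0},
  {"slide":[0,0,0.01],"spin":0},
  {"slide":[0,0,0],"spin":0},
  {"slide":[0,0,0],"spin":0},
])

```text
clock: 16.25
position: [0.4944, -0.1242, 0.0027]
ee_rot: [0.001, -0.286, 0.958, -0.001]
contact_force: [-1.3, -0.3, 0.4]
width: 0.0853
```

>>> servo_tool([
  {"slide":[0,0,0],"spin":0},
  {"slide":[0,0,0],"spin":0},
  {"slide":[0,0,0],"spin":0},
  {"slide":[0,0,0],"spin":0},
  {"slide":[0,0,0],"spin":0},
  {"slide":[0,0,0],"spin":0},
], hand=0.4, newtons=25)

```text
clock: 16.85
position: [0.4934, -0.1244, 0.0029]
ee_rot: [0.001, -0.285, 0.958, -0.001]
contact_force: [-0.9, 1.6, 7.4]
width: 0.0546
```

>>> servo_tool([
  {"slide":[0,0,-0.02],"spin":0},
  {"slide":[0,0,-0.04],"spin":0},
  {"slide":[0,0,-0.05],"spin":0},
  {"slide":[0,0,-0.05],"spin":0},
  {"slide":[0,0,-0.015],"spin":0},
  {"slide":[0,0,0],"spin":0},
])

```text
clock: 17.45
position: [0.4943, -0.125, 0.18]
ee_rot: [0.003, -0.285, 0.958, -0.003]
contact_force: [-0.7, -0.5, 0.1]
width: 0.0542
```

```bash
python3 -c "
from h import *
go(rc(.003,.055,0,.003))
im=eyes.get_image('side');cv2.imwrite('pics/s19.png',cv2.resize(im[120:290,210:410],None,fx=4,fy=3.5,interpolation=cv2.INTER_CUBIC))
p=manip.get_state()['position']
q=proj('side',ringpts(p+[0,0,.003],np.array([0,0,1.]),.012,.028));a=q.min(0);b=q.max(0);print((a-[210,120])*[4,3.5],(b-[210,120])*[4,3.5])
"
```

```text
t 17.45 pos [ 0.4943 -0.125   0.18  ] jaw 123.17 z [ 0.008 -0.003 -1.   ] w 0.0542 F [-0.7 -0.5  0.1] q [-0.38  0.21  1.73  0.    1.19 -2.53]
tool delta [-0.2965  0.1963  0.0106]
[275.57204094 339.30216852] [411.37710911 417.58953938]
```

View pics/s19.png

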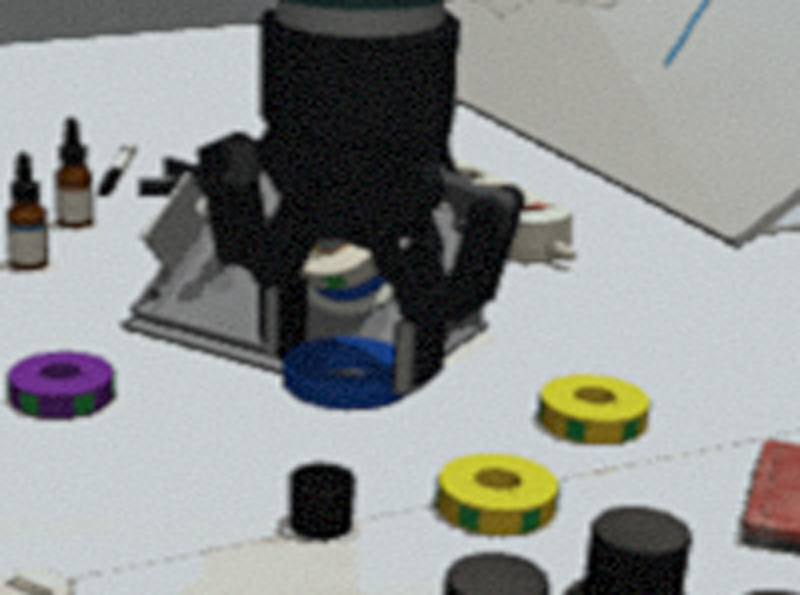

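>>> servo_tool([
  {"slide":[-0.02,0.013,0],"spin":0},
  {"slide":[-0.035,0.023,0],"spin":0},
  {"slide":[-0.04,0.026,0],"spin":0},
  {"slide":[-0.04,0.027,0],"spin":0},
  {"slide":[-0.04,0.027,0],"spin":0},
  {"slide":[-0.04,0.027,0],"spin":0},
  {"slide":[-0.035,0.023,0],"spin":0},
  {"slide":[-0.03,0.02,0],"spin":0},
])

```text
clock: 18.3
position: [0.6242, 0.1869, 0.1732]
ee_rot: [-0.002, -0.286, 0.958, 0.0]
contact_force: [0.3, 0.0, -1.0]
width: 0.0543
```

>>> servo_tool([
  {"slide":[-0.0145,0.01,0.01],"spin":0},
  {"slide":[0,0,0.005],"spin":0},
  {"slide":[0,0,0],"spin":0},
  {"slide":[0,0,0],"spin":0},
])

```text
clock: 18.7
position: [0.6306, 0.1993, 0.1603]
ee_rot: [-0.001, -0.285, 0.959, -0.0]
contact_force: [0.2, -0.0, -1.0]
width: 0.0545
```

```bash
python3 -c "
from h import *
go(rc(.004,.010,-.001,.004))
im=eyes.get_image('side');cv2.imwrite('pics/s20.png',cv2.resize(im[100:240,220:380],None,fx=5,fy=4.2,interpolation=cv2.INTER_CUBIC))
f=lambda q:print(((q.min(0)-[220,100])*[5,4.2]).round(),((q.max(0)-[220,100])*[5,4.2]).round())
p=manip.get_state()['position']
f(proj('side',ringpts(p+[0,0,.004]-.001*X,np.array([0,0,1.]),.012,.028)))
f(proj('side',ringpts(ORG+.035*A,A,.022,.033)))
"
```

```text
t 18.7 pos [0.6306 0.1993 0.1603] jaw 123.1 z [-0.003 -0.001 -1.   ] w 0.0545 F [ 0.2 -0.  -1. ] q [ 0.2   0.45  1.42 -0.    1.28 -1.95]
tool delta [-0.0032 -0.0006  0.0368]
[293. 246.] [408. 299.]
[305. 320.] [441. 430.]
```

View pics/s20.png

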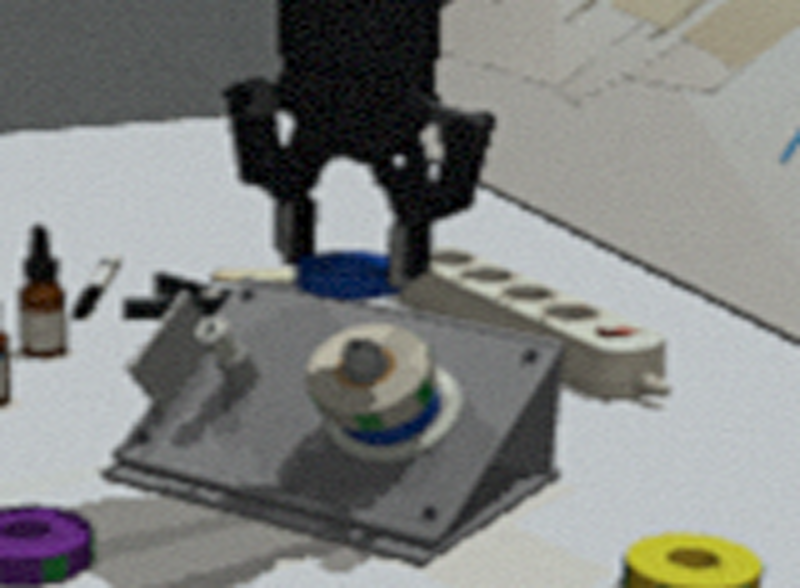

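```bash
python3 -c "
import cv2
im=cv2.imread('pics/s20.png')[180:340,230:500]
cv2.imwrite('pics/s20z.png',cv2.resize(cv2.convertScaleAbs(im,alpha=1.8,beta=20),None,fx=2.9,fy=3.45,interpolation=cv2.INTER_CUBIC))"
```

```text
(no output)
```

View pics/s20z.png

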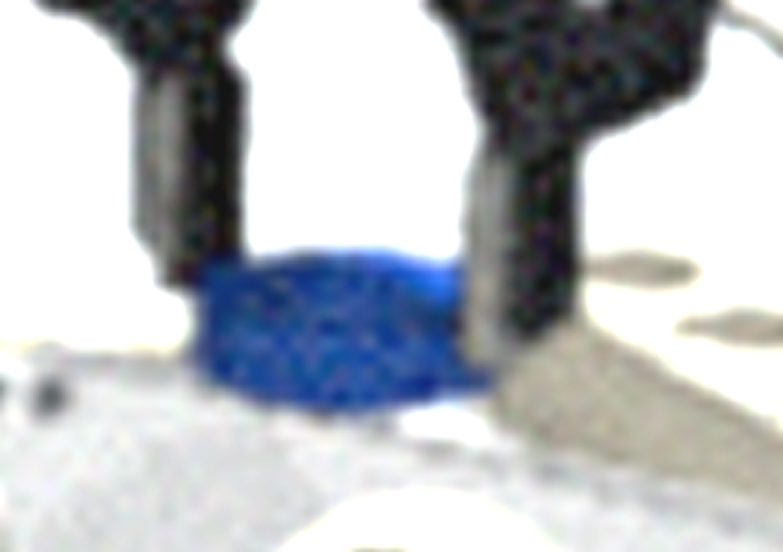

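>>> servo_tool([
  {"slide":[-0.003,-0.0005,0.015],"spin":0},
  {"slide":[-0.001,0,0.015],"spin":0},
  {"slide":[0,0,0.008],"spin":0},
  {"slide":[0,0,0],"spin":0},
  {"slide":[0,0,0],"spin":0},
], newtons=20)

```text
clock: 19.25
position: [0.6354, 0.2025, 0.1233]
ee_rot: [0.0, -0.285, 0.958, 0.0]
contact_force: [-0.2, 0.4, -0.4]
width: 0.0544
```

```bash
python3 -c "
from h import *
go(rc(-.0057,-.0082,-.001,.004))
im=eyes.get_image('side')
cv2.imwrite('pics/s21.png',cv2.resize(cv2.convertScaleAbs(im[140:210,260:340],alpha=1.5,beta=10),None,fx=9,fy=8,interpolation=cv2.INTER_CUBIC))"
```

```text
t 19.25 pos [0.6354 0.2025 0.1233] jaw 123.15 z [ 0.  0. -1.] w 0.0544 F [-0.2  0.4 -0.4] q [ 0.2   0.48  1.46  0.    1.2  -1.95]
tool delta [-0.007  -0.0007  0.018 ]
```

View pics/s21.png

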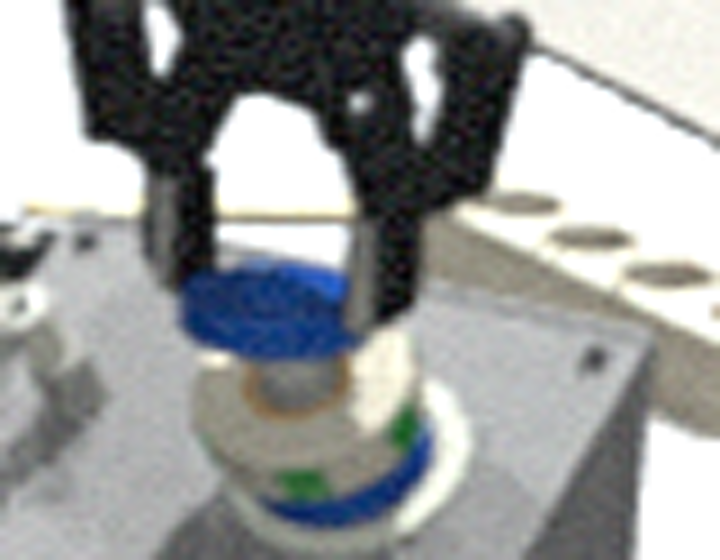

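>>> servo_tool([
  {"slide":[-0.001,0,0.005],"spin":0},
  {"slide":[-0.003,0,0.005],"spin":0},
  {"slide":[-0.002,0,0.004],"spin":0},
  {"slide":[0,0,0],"spin":0},
])

```text
clock: 19.7
position: [0.64, 0.2056, 0.1088]
ee_rot: [-0.001, -0.286, 0.958, -0.0]
contact_force: [-1.4, -2.4, 2.6]
width: 0.0542
```

```bash
python3 -c "
from h import *
go(rc(-.008,-.0115,-.001,.004))
im=eyes.get_image('side')
cv2.imwrite('pics/s22.png',cv2.resize(cv2.convertScaleAbs(im[140:210,260:340],alpha=1.5,beta=10),None,fx=9,fy=8,interpolation=cv2.INTER_CUBIC))"
```

```text
t 19.7 pos [0.64   0.2056 0.1088] jaw 123.19 z [-0.001 -0.001 -1.   ] w 0.0542 F [-1.4 -2.4  2.6] q [ 0.21  0.5   1.46 -0.    1.18 -1.94]
tool delta [-0.0038 -0.0008  0.0068]
```

View pics/s22.png

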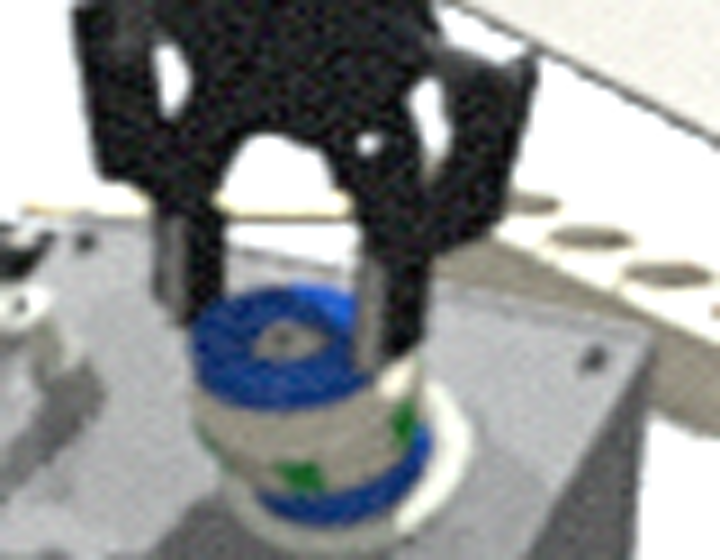

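>>> servo_tool([
  {"slide":[-0.002,0,0.003],"spin":0},
  {"slide":[-0.002,0,0.003],"spin":0},
  {"slide":[-0.001,0,0.002],"spin":0},
  {"slide":[0,0,0],"spin":0},
])

```text
clock: 20.15
position: [0.6425, 0.2061, 0.1017]
ee_rot: [-0.003, -0.285, 0.958, -0.002]
contact_force: [-6.3, -7.4, 8.0]
width: 0.0543
```

```bash
python3 -c "
from h import *
go(rc(-.008,-.0115,-.001,.004))
im=eyes.get_image('side')
cv2.imwrite('pics/s23.png',cv2.resize(cv2.convertScaleAbs(im[140:210,260:340],alpha=1.5,beta=10),None,fx=9,fy=8,interpolation=cv2.INTER_CUBIC))"
```

```text
t 20.15 pos [0.6425 0.2061 0.1017] jaw 123.17 z [-0.005 -0.005 -1.   ] w 0.0543 F [-6.3 -7.4  8. ] q [ 0.21  0.51  1.46 -0.    1.18 -1.94]
tool delta [-0.0014  0.0002 -0.0003]
```

View pics/s23.png

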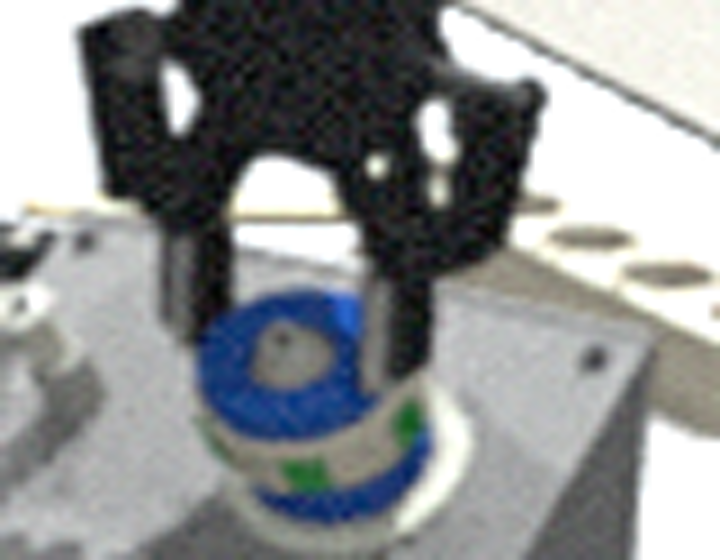

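>>> servo_tool([
  {"slide":[0,0,0],"spin":0},
  {"slide":[0,0,0],"spin":0},
  {"slide":[0,0,0],"spin":0},
  {"slide":[0,0,0],"spin":0},
  {"slide":[0,0,0],"spin":0},
], hand=1)

```text
clock: 20.7
position: [0.6446, 0.2092, 0.1011]
ee_rot: [0.0, -0.286, 0.958, 0.0]
contact_force: [-0.5, -0.2, -1.2]
width: 0.0855
```

```bash
python3 -c "
from h import *
go(rc(-.008,-.0115,-.001,.004))
im=eyes.get_image('side')
f=lambda q:print(((q.min(0)-[260,140])*[9,8]).round(),((q.max(0)-[260,140])*[9,8]).round())
f(proj('side',ringpts(ORG+.052*A,A,.012,.028)))
cv2.imwrite('pics/s24.png',cv2.resize(cv2.convertScaleAbs(im[140:210,260:340],alpha=1.5,beta=10),None,fx=9,fy=8,interpolation=cv2.INTER_CUBIC))"
```

```text
t 20.7 pos [0.6446 0.2092 0.1011] jaw 123.19 z [ 0.  0. -1.] w 0.0855 F [-0.5 -0.2 -1.2] q [ 0.21  0.51  1.46  0.    1.17 -1.94]
tool delta [ 0.0021 -0.0012 -0.0009]
[193. 279.] [397. 446.]
```

View pics/s24.png

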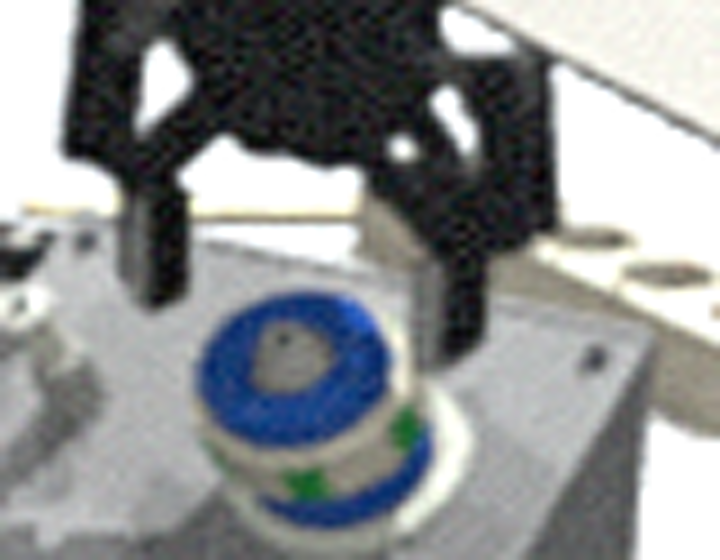

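>>> servo_tool([
  {"slide":[0,0,-0.03],"spin":0},
  {"slide":[0,0,-0.05],"spin":0},
  {"slide":[0.02,-0.02,-0.03],"spin":0},
  {"slide":[0.04,-0.025,0],"spin":0},
  {"slide":[0.04,-0.025,0],"spin":0},
  {"slide":[0.04,-0.025,0],"spin":0},
  {"slide":[0.04,-0.025,0],"spin":0},
  {"slide":[0,0,0],"spin":0},
])

```text
clock: 21.55
position: [0.557, 0.0054, 0.2116]
ee_rot: [-0.001, -0.283, 0.959, -0.001]
contact_force: [0.6, 0.9, 1.1]
width: 0.0854
```

>>> servo_tool([
  {"slide":[0.04,-0.025,0],"spin":0},
  {"slide":[0.04,-0.025,0],"spin":0},
  {"slide":[0.04,-0.025,0],"spin":0},
  {"slide":[0,0,0],"spin":0},
  {"slide":[0,0,0],"spin":0},
])

```text
clock: 22.05
position: [0.5004, -0.1188, 0.2115]
ee_rot: [0.001, -0.284, 0.959, 0.0]
contact_force: [0.6, 0.8, 0.0]
width: 0.0855
```

```bash
python3 -c "
from h import *
go(TIP)
C1=ORG+.058*A
for n in('side','top'):
  im=eyes.get_image(n);cv2.imwrite('pics/f_%s.png'%n,im)
  h=cv2.cvtColor(im,cv2.COLOR_BGR2HSV);m=cv2.inRange(h,(100,100,40),(122,255,255))
  q=proj(n,ringpts(ORG+.052*A,A,.012,.028));x0,y0=(q.min(0)-6).astype(int);x1,y1=(q.max(0)+6).astype(int)
  cs,_=cv2.findContours(m[y0:y1,x0:x1],cv2.RETR_EXTERNAL,cv2.CHAIN_APPROX_NONE)
  c=max(cs,key=cv2.contourArea)+[x0,y0];print(n,cv2.fitEllipse(c),cv2.boundingRect(c));
  print(' pred',q.min(0).round(1),q.max(0).round(1)); top=ringpts(C1,A,0.,.028).astype(np.float32);pe=proj(n,top).astype(np.float32);print(' pred top ellipse',cv2.fitEllipse(pe))
  cc=((x0+x1)//2,(y0+y1)//2)
  cr=im[cc[1]-30:cc[1]+40,cc[0]-40:cc[0]+40];cv2.imwrite('pics/fz_%s.png'%n,cv2.resize(cv2.convertScaleAbs(cr,alpha=1.5,beta=10),None,fx=9,fy=8,interpolation=cv2.INTER_CUBIC))
"
```

```text
t 22.05 pos [ 0.5004 -0.1188  0.2115] jaw 123.04 z [ 0.001  0.001 -1.   ] w 0.0855 F [0.6 0.8 0. ] q [-0.37  0.2   1.66  0.    1.28 -2.52]
tool delta [-0.2905  0.1951  0.0944]
side ((291.93170166015625, 185.57638549804688), (18.184980392456055, 21.29146957397461), 66.13883972167969) (281, 176, 22, 20)
 pred [281.4 174.9] [304.1 195.8]
 pred top ellipse ((292.1170349121094, 184.00665283203125), (17.06326675415039, 22.336454391479492), 64.14038848876953)
top ((277.99310302734375, 194.4202117919922), (17.93520736694336, 18.590547561645508), 165.455322265625) (269, 185, 19, 20)
 pred [267.3 183.1] [287.5 203.2]
 pred top ellipse ((277.9815979003906, 193.71995544433594), (18.111188888549805, 19.84109878540039), 45.464115142822266)
```

View pics/fz_side.png

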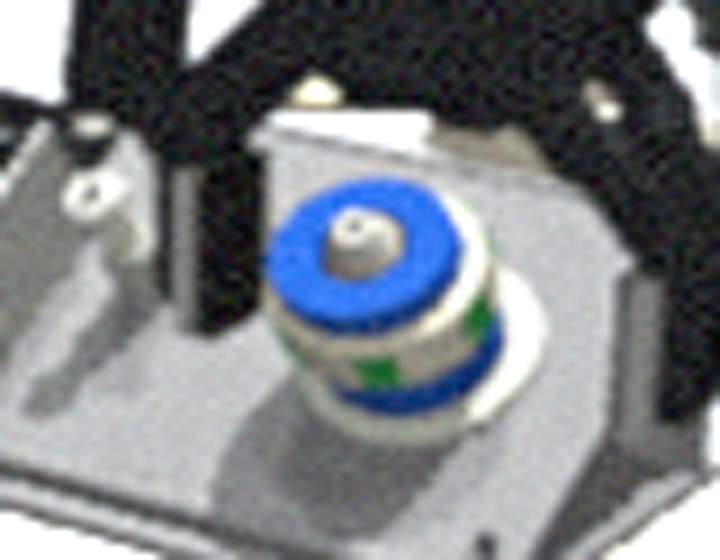

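View pics/fz_top.png

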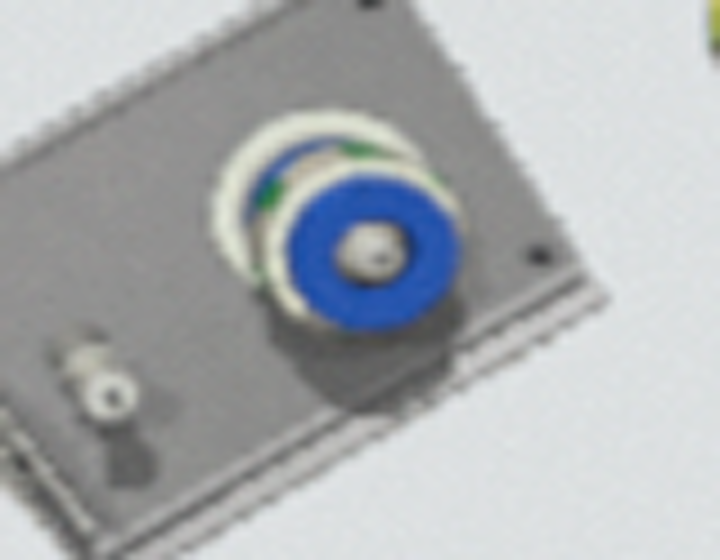

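View pics/f_side.png

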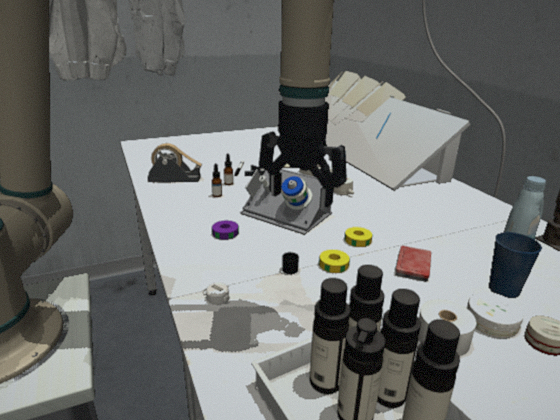

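```bash
python3 -c "
from h import *
P=[]
for n in('side','top'):
  im=cv2.imread('pics/f_%s.png'%n);h=cv2.cvtColor(im,cv2.COLOR_BGR2HSV);m=cv2.inRange(h,(100,120,150 if n=='side' else 100),(122,255,255))
  x0,y0=proj(n,ORG+.058*A)[0].astype(int)-14
  w=m[y0:y0+28,x0:x0+28];cs,_=cv2.findContours(w,cv2.RETR_EXTERNAL,cv2.CHAIN_APPROX_NONE);c=max(cs,key=cv2.contourArea)+[x0,y0];e=cv2.fitEllipse(c);print(n,e);P.append(e[0])
p,err=tri(*P);d=p-ORG;z=d@A;print('top face z (want .058)',z,'off axis',np.linalg.norm(d-z*A),'gap',err)
"
```

```text
side ((291.93634033203125, 184.2517852783203), (14.465024948120117, 19.583026885986328), 65.71755981445312)
top ((277.9347229003906, 193.8574981689453), (16.763078689575195, 17.39461898803711), 24.91057014465332)
top face z (want .058) 0.056977376481519924 off axis 0.000585043019582164 gap 0.00012721903734201848
```

Top face is at 57 mm (58 expected), 0.6 mm off axis: home. Handing in.

```bash
python3 -c "
from h import *
print(manip.sign_off())"
```

```text
the job is handed in; nothing more can be done
None
```

The label unwinder is made up: the thick blue spacer, then the white and green narrow roll, then the thin blue spacer are on the arbor. I handed the job in at about 22 s of the 72 s allowed; no verdict was reported.

The tool can only point straight down. So I held each part level by its rim with the grip at 20 N, let the nose swing it to the arbor's slant as it threaded on, and then released it to slide home.

**Last checks**
- **Thin spacer:** its top face was at 57.0 mm along the arbor against 58 mm expected, and 0.6 mm off the axis. The two views agreed to 0.1 mm.
- **Thick spacer and roll:** their outlines in the side view matched the predicted home positions to about 1 pixel, roughly 2 mm. Both looked square and flush. I did not measure their positions along the arbor separately.
- **Arm:** the gripper was open and clear of everything, and the force reading was close to zero.
- **Other things on the bench:** in the final side picture the tin, counter, cap, droppers and the purple and yellow look-alikes stand where they were. I judged this by eye.

One check failed: straight after the roll was placed, the arm hid the arbor. I confirmed the roll was home in the next pictures, just before threading the thin spacer. One early move call was refused over its row format, before anything had moved.

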